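Burnish the earth bar of a cavity filter and fit its keyed rotors

TASK

Get the filter ready for tuning: first rub its sprung brass earth bar with the burnishing block, in one steady stroke from the end with the round stud to the plain end, the block flat with its long side along the bar, pressing it a few millimetres down all the way without forcing it. Then fit every rotor from the rack into a bore of the filter, any one in any bore, turning it until its key finds the keyway and it drops fully home, disc on the collar. Leave the burnishing block standing in the middle of its cork mat, and the other things on the bench where they are.

Things in the scene. Friction and masses are not known exactly. Their poses are not given: they have to be found in the camera images.
- filter: three-cavity radio filter, fixed: aluminium base plate 127 x 290 x 20 mm with three round collars in a row along y at x = 0, y = 90, 0, -90 mm, and a sprung brass earth bar in front of them at x = -65 mm. Origin: on the bench under the middle collar; +x away from the robot, yaw up to 0.12 rad
- bar_mid (a point): middle of the top face of the brass earth bar (moves with it): bar 200 mm long along y, 26 mm wide along x, top 46 mm above the bench when free; axes are those of the filter. A round brass earth stud 14 mm across, top 42 mm above the bench, stands on the base plate just past the bar's +y end (y = +130 mm); the -y end is plain
- earth_bar (a joint): how far the earth bar is pressed down on its springs, in m: 0 free, 0.010 at the stop; it starts to give at 2 N and takes 1 N more for each mm
- bore1 (a point): centre of the mouth of bore 1 (+y), at its collar's top, 60 mm above the bench; axes of the filter. All bores are alike: 23.5 mm wide, 40 mm deep, with one keyway 11 mm wide cut out to 17.5 mm from the axis, full depth, marked by a short black line on the rim. Collar 60 mm across, 40 mm high, on the 20 mm base plate
- bore2 (a point): centre of the mouth of bore 2 (middle), at its collar's top, 60 mm above the bench; axes of the filter. In each collar the keyway points anywhere up to 0.55 rad either way from the filter's +x, an angle not reported: see it, or turn the rotor until it drops (it fits within about 0.1 rad)
- bore3 (a point): centre of the mouth of bore 3 (-y), at its collar's top, 60 mm above the bench; axes of the filter. In any bore, a rotor not lined up stops with its pilot 14 mm in and its key on the rim; seated, its disc lies on the rim and its foot is 36 mm below this point
- rack: grey plastic rack block 90 x 270 x 45 mm, fixed, with three plain round holes 37 mm wide at x = 0, y = 90, 0, -90 mm, in which rotors hang by their discs, foot 9 mm above the bench. Origin: centre of the underside
- rotor1: keyed rotor upright in a rack hole (2 or 3 present; sizes in mm). Origin: foot of its shaft, z up, +x towards its key. Shaft 20 across, 36 long, foot tapered to 15 over 4; key 8 wide, reaching 16 from the axis, 14 to 36 above the foot (plain pilot below it); disc 48 across, 36 to 42; upright black grip plate 42 to 82, 16 thick (y), x -20 to +32 (long end, with white line, on the key's side). 220 g
- rotor2: keyed rotor upright in a rack hole (2 or 3 present; sizes in mm). Origin: foot of its shaft, z up, +x towards its key. Shaft 20 across, 36 long, foot tapered to 15 over 4; key 8 wide, reaching 16 from the axis, 14 to 36 above the foot (plain pilot below it); disc 48 across, 36 to 42; upright black grip plate 42 to 82, 16 thick (y), x -20 to +32 (long end, with white line, on the key's side). 220 g
- rotor3: keyed rotor upright in a rack hole (2 or 3 present; sizes in mm). Origin: foot of its shaft, z up, +x towards its key. Shaft 20 across, 36 long, foot tapered to 15 over 4; key 8 wide, reaching 16 from the axis, 14 to 36 above the foot (plain pilot below it); disc 48 across, 36 to 42; upright black grip plate 42 to 82, 16 thick (y), x -20 to +32 (long end, with white line, on the key's side). 220 g
- burnisher: burnishing block, loose on the bench: base 70 x 40 x 16 mm (x, y, z) with a black rubber-bonded sole, and on it an upright wooden grip plate 50 mm long (x), 18 mm thick (y), from 16 to 60 mm above the sole. Origin: centre of the sole. About 220 g. Its long side goes along the bar in use
- mat: cork mat 120 x 120 x 3 mm, fixed to the bench: the burnisher's place. Origin: centre of its underside
- tape: roll of white tape 96 mm across, bystander
- spool: small spool 40 mm across and 40 mm high standing between filter and rack, bystander
- board: green circuit board 70 x 50 mm, bystander
- meter: yellow hand multimeter 170 x 85 x 35 mm, bystander
- mug: white mug, bystander
- screwdriver: screwdriver, bystander
There are look-alikes about, which are no part of the job. What is shaped like the burnisher but green or purple is not meant.

How it is judged:
On the way, in this order (a step that is already met when the one before it is completed fails the run):
1. burnisher pressed flat on the bar at the stud end (y of burnisher in the frame of bar_mid between 0.0575 and 0.11 m and x of burnisher in the frame of bar_mid between -0.015 and 0.015 m and z of burnisher in the frame of bar_mid between -0.003 and 0.003 m and value of joint earth_bar above 0.0015 m and angle between burnisher's own z axis and vertical below 0.15 rad and angle between the x axis of burnisher and the y axis of bar_mid, either way round below 0.35 rad), for 0.05 s.
2. still pressed, a quarter of the way along (y of burnisher in the frame of bar_mid between 0.0225 and 0.0475 m and x of burnisher in the frame of bar_mid between -0.015 and 0.015 m and z of burnisher in the frame of bar_mid between -0.003 and 0.003 m and value of joint earth_bar above 0.0015 m and angle between burnisher's own z axis and vertical below 0.15 rad and angle between the x axis of burnisher and the y axis of bar_mid, either way round below 0.35 rad), for 0.05 s.
3. still pressed, at the middle of the bar (y of burnisher in the frame of bar_mid between -0.0125 and 0.0125 m and x of burnisher in the frame of bar_mid between -0.015 and 0.015 m and z of burnisher in the frame of bar_mid between -0.003 and 0.003 m and value of joint earth_bar above 0.0015 m and angle between burnisher's own z axis and vertical below 0.15 rad and angle between the x axis of burnisher and the y axis of bar_mid, either way round below 0.35 rad), for 0.05 s.
4. still pressed, three quarters of the way (y of burnisher in the frame of bar_mid between -0.0475 and -0.0225 m and x of burnisher in the frame of bar_mid between -0.015 and 0.015 m and z of burnisher in the frame of bar_mid between -0.003 and 0.003 m and value of joint earth_bar above 0.0015 m and angle between burnisher's own z axis and vertical below 0.15 rad and angle between the x axis of burnisher and the y axis of bar_mid, either way round below 0.35 rad), for 0.05 s.
5. still pressed, at the plain end (y of burnisher in the frame of bar_mid between -0.11 and -0.0575 m and x of burnisher in the frame of bar_mid between -0.015 and 0.015 m and z of burnisher in the frame of bar_mid between -0.003 and 0.003 m and value of joint earth_bar above 0.0015 m and angle between burnisher's own z axis and vertical below 0.15 rad and angle between the x axis of burnisher and the y axis of bar_mid, either way round below 0.35 rad), for 0.05 s.
6. then every rotor is seated: key dropped into the keyway, disc down on the collar (((horizontal distance between rotor1 and bore1 below 0.005 m and z of rotor1 in the frame of bore1 below -0.033 m) or (horizontal distance between rotor1 and bore2 below 0.005 m and z of rotor1 in the frame of bore2 below -0.033 m) or (horizontal distance between rotor1 and bore3 below 0.005 m and z of rotor1 in the frame of bore3 below -0.033 m)) and angle between each of rotor1, rotor2, rotor3's own z axis and vertical below 0.1 rad and ((horizontal distance between rotor2 and bore1 below 0.005 m and z of rotor2 in the frame of bore1 below -0.033 m) or (horizontal distance between rotor2 and bore2 below 0.005 m and z of rotor2 in the frame of bore2 below -0.033 m) or (horizontal distance between rotor2 and bore3 below 0.005 m and z of rotor2 in the frame of bore3 below -0.033 m)) and ((horizontal distance between rotor3 and bore1 below 0.005 m and z of rotor3 in the frame of bore1 below -0.033 m) or (horizontal distance between rotor3 and bore2 below 0.005 m and z of rotor3 in the frame of bore2 below -0.033 m) or (horizontal distance between rotor3 and bore3 below 0.005 m and z of rotor3 in the frame of bore3 below -0.033 m))), for 0.2 s.
At the end, for the whole second after the job is handed in: Each rotor stands in a bore of the filter, axis within 5 mm, foot at least 33 mm below the rim (fully home: 36), upright within 0.1 rad, at rest; the burnisher stands upright on the cork mat, its centre within 40 mm of the mat's, at rest (all of step 6 and linear speed of each of rotor1, rotor2, rotor3, burnisher below 0.02 m/s and horizontal distance between burnisher and mat below 0.04 m and angle between burnisher's own z axis and vertical below 0.1 rad and z of burnisher in the frame of mat below 0.008 m); the robot touches nothing.
It fails at once if another thing on the bench is pushed aside (over 30 mm) (distance of any of tape, spool, board, meter, mug, screwdriver from where it was at the start of the episode above 0.03 m).
It fails at once if the burnisher is forced against the filter (over 30 N) (contact force between burnisher and filter above 30 N).
Of rotor1, rotor2, rotor3 only 2 to 3 are there at a start; the rules pass over those that are not, and their reading is None.
At some moment in a run one of burnisher may be knocked a few centimetres aside while the robot is not near it.
It also fails if it takes over 210 s, if anything falls off the work surface, if the arm or the gripper's body presses on something with over 40 N, if the wrist force passes 120 N, or if a joint passes its speed limit or range.

ROBOT

A 6-joint arm with a two-finger parallel gripper is mounted at the origin on the work surface. World frame = base frame: x ahead of the robot, y to its left, z up, the work surface at z = 0. Lengths are in m, angles in rad, forces in N, time in s.
With the tool pointing down it reaches from about 0.35 to 0.975 m from the base axis. Payload 4.9 kg.
Tool frame: the origin (TCP) lies at the very end of the fingers, on their centre line; the grasp point (between the pads) lies 19 mm behind it (manip.grip_depth is the distance from the TCP to the grasp point, in m); z points along the fingers, x is the direction in which the jaws open and shut, and the axes are right-handed (so a half turn about z gives the same grasp; the last joint's range is limited). The gripper opens to 85 mm and grips with 20 to 120 N. Pads are 22 mm wide; open, the fingers measure 114 mm over their backs; the gripper's body (76 mm by 85 mm) begins 54 mm behind the grasp point. The pads swing forward as they close: fully open they stand 13 mm farther back than shut.
Start: joints at [-1.407, 0.053, 1.613, -0, 1.476, -0.119], TCP at [0.174, -0.6, 0.231] pointing down, gripper open.
Joint ranges: [-3.01, 3.01], [-1.01, 2.22], [0.06, 2.58], [-1.02, 4.17], [0.09, 2.62], [-3.14, 3.14]. Speed limits (rad/s): [2.57, 2.57, 3.14, 3.14, 3.14, 3.14].

INTERFACE

Orientations are given as a unit quaternion [w, x, y, z].
In Python, from plant import manip gives the robot as it stands. The module is installed in compiled form; this text tells all that it offers.
- The arm moves only by the shell command python3 -m crank 'ROWS' [OPENING]. ROWS is JSON, a list of rows, each a list of 4 numbers: the shift along the tool's x, y, z in cm, then the turn about the tool's z in units of 6 degrees (1.0 is 6 degrees). A call has 1 to 10 rows; each row shifts and turns the commanded pose from where the row before left it, along the tool's axes as they then stand; what a row does not reach is not made up. A row lasts 1/12 s, in which the tool goes at most 41.7 mm and 7.16 degrees, less where a joint would pass 70% of its speed; a pose out of reach is approached as far as the arm can. A call with a gripper value outside its range is refused whole. OPENING is the opening, from 0 (shut) to 1 (fully open), set as the call begins (- or left out, the last holds). The fingers move at their own pace and stop on an object; the grip force is fixed at half the most. Time passes only in rows, so rows that do not move let the fingers close. It gives the time, the measured TCP pose, the force and the opening at its end, in the units of the state.
- manip.state(): the state, without advancing time (a new reading comes with each control period).
- manip.grab_frame(name): name is "scene" or "top"; returns a dict with "img" (384x512x3 uint8, red, green, blue), "intrinsics" (3x3 intrinsics, pixels), "position" and "orientation" of the camera in the world. Camera axes: x right, y up, looking along -z (the intrinsics and any distortion apply to the point x, -y, -z); pixel columns grow to the right and rows downward; lengths in m; the calibration is good to about 2 mm. A picture is of the moment at which its call begins. There is no depth.
- manip.job_done(): hands the job in, once; it reports no verdict.
The state is a dict: "time": time; "joint_pos": joint angles; "joint_vel": joint speeds; "joint_efforts": joint torques, N m; "tool_pos": TCP position; "tool_rot": TCP orientation; "contact_force": force on the tool from outside, world axes, zero at the start; "ft_torque": the same for the moment, N m; "gripper_width": opening from 0.0 (shut) to 1.0 (fully open).
Only numpy, scipy, OpenCV 4.12 (cv2) and the standard library are available. Lean on these libraries where they do the work, as an engineer would, in place of code of your own. Each camera call takes 0.05 s, during which the arm holds its last target.

## Working session

There is one attempt and no reset: what is moved stays moved. The work goes in short steps, Python scripts to look and compute and a shell command to move; the robot and the scene stay as the last step left them, time stands still between calls to the robot, and variables do not carry over. Pictures are saved under pics/ and viewed, and the job is handed in when it is done.

```bash
mkdir -p pics; ls; cat > look.py <<'E'
from plant import manip
import cv2,sys,numpy as np,pickle
def grab(tag):
    for n in ("scene","top"):
        f=manip.grab_frame(n); pickle.dump(f,open(f"pics/{tag}_{n}.pkl","wb"))
        cv2.imwrite(f"pics/{tag}_{n}.png",cv2.resize(f["img"][:,:,::-1],(800,600),interpolation=cv2.INTER_CUBIC))
        print(n,f["intrinsics"],f["position"],f["orientation"],f.keys())
if __name__=="__main__": grab(sys.argv[1]); print(manip.state())
E
python3 look.py a
```

```text
pics
scene [[443.4583493    0.         265.20207877]
 [  0.         443.4583493  188.46046207]
 [  0.           0.           1.        ]] [ 1.36531359 -0.04004067  1.11597134] [0.67944788 0.24426693 0.23582395 0.65043932] dict_keys(['img', 'intrinsics', 'position', 'orientation'])
top [[381.13872227   0.         249.51972506]
 [  0.         381.13872227 192.89480327]
 [  0.           0.           1.        ]] [0.36810015 0.00572838 1.49336301] [-0.70489836 -0.0270349   0.0412481   0.7075917 ] dict_keys(['img', 'intrinsics', 'position', 'orientation'])
{'time': 0.1, 'joint_pos': array([-1.40698855e+00,  5.33076997e-02,  1.61412462e+00,  3.35974419e-05,
        1.47595939e+00, -1.18968128e-01]), 'joint_vel': array([-4.63504207e-05, -1.16756756e-03, -4.25966914e-03, -1.46603850e-04,
       -5.24499828e-04,  2.34906493e-05]), 'joint_efforts': array([ 1.81000596e-03, -3.94903886e+01, -3.71360528e+01,  5.57998465e-05,
        3.92550370e-03, -3.09730012e-05]), 'tool_pos': array([ 0.1743293 , -0.59963564,  0.23019464]), 'tool_rot': array([-6.33729649e-04,  7.99693146e-01, -6.00408246e-01, -6.38605830e-04]), 'contact_force': array([-0.42526188, -0.10030517,  0.10305408]), 'ft_torque': array([ 0.02973772, -0.00619611,  0.04793733]), 'gripper_width': 0.9979968332796622}
```

View pics/a_scene.png

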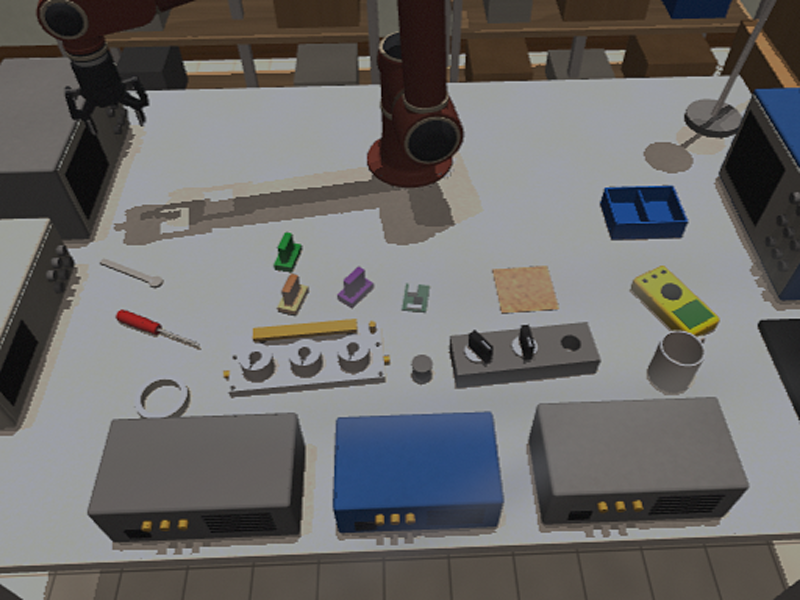

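View pics/a_top.png

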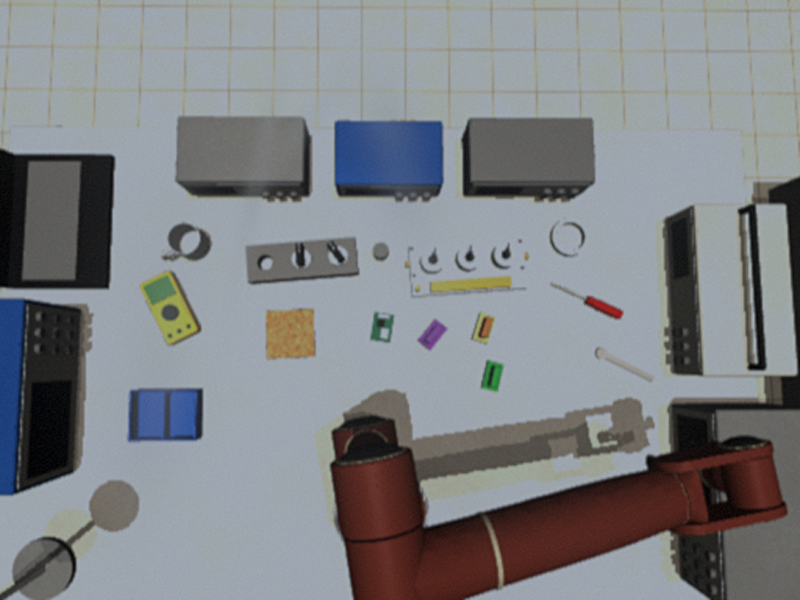

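Two rotors are present, at scene (480,345) and (527,342). Three things are burnisher-shaped: green at scene (288,252), purple at (355,287), and one with a pale base and wooden grip at (292,293). The last fits, because green and purple are excluded. I'll confirm it in crops.

```bash
cat > geo.py <<'E'
import numpy as np,pickle,cv2
from scipy.spatial.transform import Rotation as R
def load(tag): return {n:pickle.load(open(f"pics/{tag}_{n}.pkl","rb")) for n in("scene","top")}
def rot(q): return R.from_quat([q[1],q[2],q[3],q[0]])
def proj(f,P):
    P=np.atleast_2d(P); c=rot(f["orientation"]).inv().apply(P-f["position"]); k=np.array(f["intrinsics"])
    return np.c_[k[0,0]*c[:,0]/-c[:,2]+k[0,2], k[1,1]*-c[:,1]/-c[:,2]+k[1,2]]
def back(f,uv,z):
    k=np.array(f["intrinsics"]); uv=np.atleast_2d(uv)
    d=np.c_[(uv[:,0]-k[0,2])/k[0,0],-(uv[:,1]-k[1,2])/k[1,1],-np.ones(len(uv))]
    d=rot(f["orientation"]).apply(d); p=np.array(f["position"]); return p+d*((z-p[2])/d[:,2])[:,None]
def crop(f,u0,v0,u1,v1,s,name):
    im=cv2.resize(f["img"][v0:v1,u0:u1,::-1],None,fx=s,fy=s,interpolation=cv2.INTER_CUBIC)
    for u in range((u0//10+1)*10,u1,10):
        cv2.line(im,(int((u+.5-u0)*s),0),(int((u+.5-u0)*s),6),(0,0,255),1)
        if u%20==0: cv2.putText(im,str(u),(int((u+.5-u0)*s)-10,16),0,.35,(0,0,255),1)
    for v in range((v0//10+1)*10,v1,10):
        cv2.line(im,(0,int((v+.5-v0)*s)),(6,int((v+.5-v0)*s)),(0,0,255),1)
        if v%20==0: cv2.putText(im,str(v),(8,int((v+.5-v0)*s)+4),0,.35,(0,0,255),1)
    cv2.imwrite(name,im)
E
python3 - <<'E'
from geo import *
F=load("a")
crop(F["scene"],140,140,260,255,6.5,"pics/a1.png")
crop(F["top"],255,145,345,255,5.4,"pics/a2.png")
crop(F["scene"],270,160,400,255,6,"pics/a3.png")
crop(F["top"],150,145,250,235,6,"pics/a4.png")
E
```

```text
(no output)
```

View pics/a1.png

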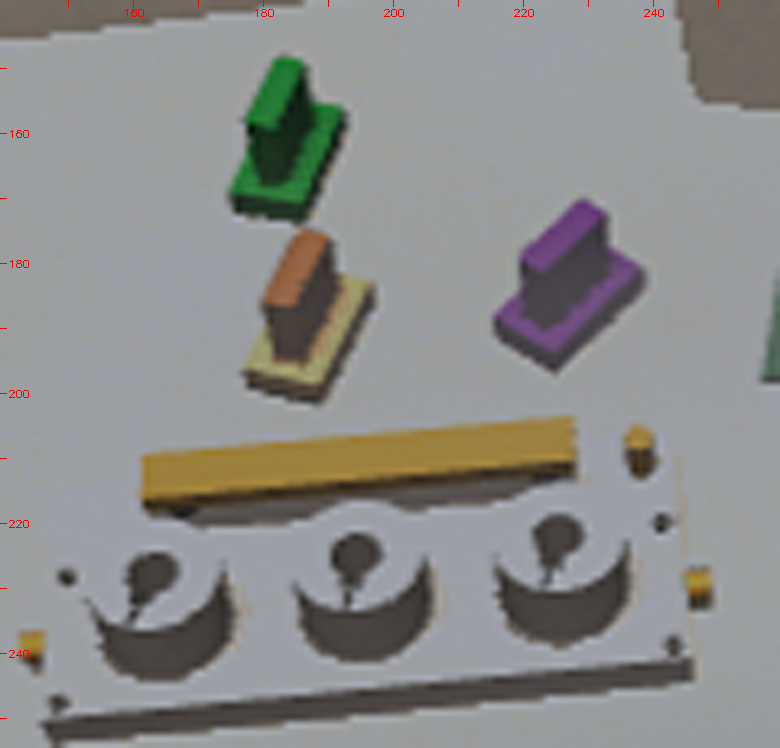

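View pics/a2.png

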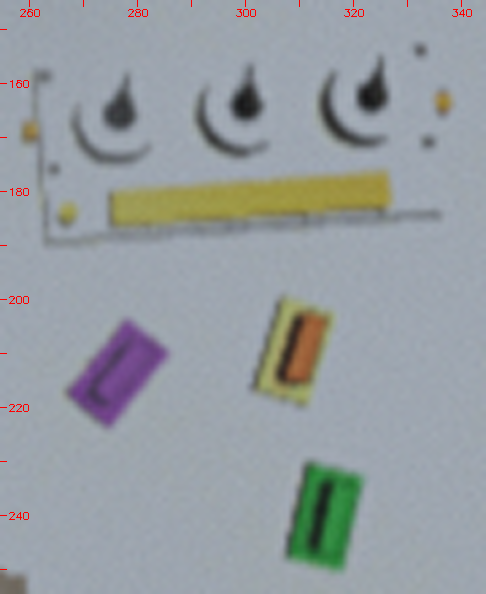

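View pics/a3.png

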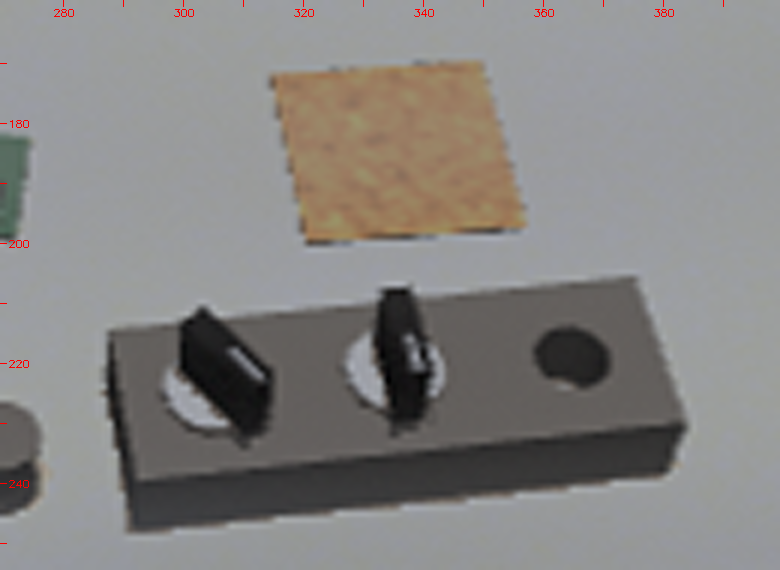

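View pics/a4.png

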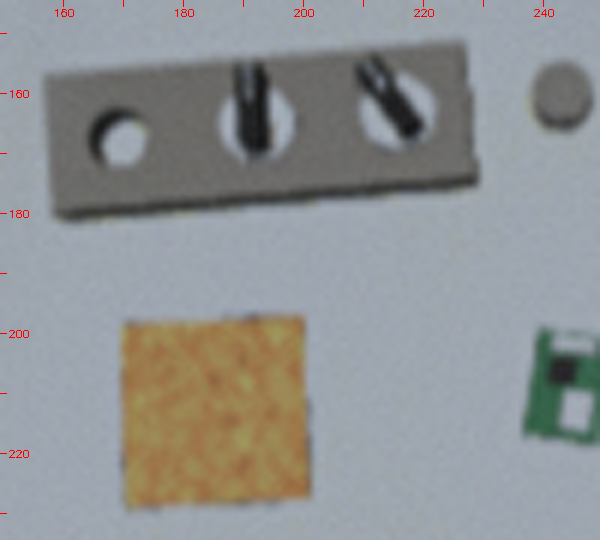

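```bash
cat > fit.py <<'E'
from geo import *
from scipy.optimize import least_squares
def fit(F,obs,x0,sig=.7):
    # obs: list of (cam, local xyz, uv); pose x,y,yaw + per-cam pixel offset (prior .6)
    def T(p,L): c,s=np.cos(p[2]),np.sin(p[2]); L=np.array(L); return np.c_[p[0]+c*L[:,0]-s*L[:,1],p[1]+s*L[:,0]+c*L[:,1],L[:,2]]
    def res(p):
        r=[]
        for i,n in enumerate(("scene","top")):
            o=[q for q in obs if q[0]==n]
            if o: r.append(((proj(F[n],T(p,[q[1] for q in o]))+p[3+2*i:5+2*i]-np.array([q[2] for q in o]))/sig).ravel())
        return np.r_[np.concatenate(r),p[3:]/.6]
    s=least_squares(res,np.r_[x0,0,0,0,0],loss="soft_l1"); return s.x,s.fun
if __name__=="__main__":
    F=load("a")
    S,Tn="scene","top"
    bx=-.065
    o=[(S,(bx-.013,-.1,.046),(161.3,209.5)),(S,(bx-.013,.1,.046),(228,203.8)),(S,(bx+.013,.1,.046),(228.3,210.3)),(S,(bx+.013,-.1,.046),(161,216.5)),
     (Tn,(bx+.013,.1,.046),(275,180.5)),(Tn,(bx+.013,-.1,.046),(326.5,176.5)),(Tn,(bx-.013,-.1,.046),(327,182.8)),(Tn,(bx-.013,.1,.046),(275,186.3)),
     (S,(0,.09,.06),(226,221.8)),(S,(0,0,.06),(194.5,224.5)),(S,(0,-.09,.06),(163,227.3)),
     (Tn,(0,.09,.06),(276.5,165.5)),(Tn,(0,0,.06),(300,163.8)),(Tn,(0,-.09,.06),(323,162.5)),
     (S,(bx,.13,.042),(237.8,206.5)),(Tn,(bx,.13,.042),(267,184))]
    p,r=fit(F,o,(.6,-.2,0)); print("filter",p.round(4)); print(r.round(1))
    b=[(Tn,(.035,.02,.016),(307.5,199.5)),(Tn,(.035,-.02,.016),(316,203)),(Tn,(-.035,-.02,.016),(311,219.5)),(Tn,(-.035,.02,.016),(301.5,216.5)),
     (S,(.035,-.02,.016),(177,196.5)),(S,(.035,.02,.016),(189,199)),(S,(-.035,.02,.016),(197,183)),
     (S,(.025,-.009,.06),(180,185)),(S,(.025,.009,.06),(185,186.5)),(S,(-.025,.009,.06),(191,176)),(S,(-.025,-.009,.06),(186.5,174.5)),
     (Tn,(.025,.009,.06),(312,203)),(Tn,(.025,-.009,.06),(315.8,204)),(Tn,(-.025,-.009,.06),(311.5,216)),(Tn,(-.025,.009,.06),(306.5,215))]
    p,r=fit(F,b,(.5,-.2,-.2)); print("burn",p.round(4)); print(r.round(1))
    m=[(S,(-.06,-.06,.003),(315,172)),(S,(-.06,.06,.003),(349.5,170)),(S,(.06,.06,.003),(356.5,197)),(S,(.06,-.06,.003),(321,199.5)),
     (Tn,(.06,.06,.003),(170,198.5)),(Tn,(.06,-.06,.003),(200,197)),(Tn,(-.06,-.06,.003),(201,227)),(Tn,(-.06,.06,.003),(170.5,229))]
    p,r=fit(F,m,(.5,.25,0)); print("mat",p.round(4)); print(r.round(1))
    k=[(S,(-.045,-.135,.045),(287.5,214.5)),(S,(-.045,.135,.045),(375.5,206)),(S,(.045,.135,.045),(383.5,230)),(S,(.045,-.135,.045),(292,239)),
     (Tn,(.045,.135,.045),(157,157)),(Tn,(.045,-.135,.045),(226.5,152)),(Tn,(-.045,-.135,.045),(228.5,174)),(Tn,(-.045,.135,.045),(158.5,179))]
    p,r=fit(F,k,(.6,.2,0)); print("rack",p.round(4)); print(r.round(1))
    off=p[3:]; c,s=np.cos(p[2]),np.sin(p[2])
    for n,y in(("h1",.09),("h2",0),("h3",-.09)): print(n,p[0]-s*y,p[1]+c*y)
E
python3 fit.py
```

```text
filter [ 0.6169 -0.2163  0.0693  0.0322 -0.0342  0.0464 -0.0162]
[ 0.3 -0.2 -0.4 -0.5 -0.1 -0.1  0.3 -0.3 -0.7  0.1 -0.   0.3  0.2  0.5
  0.2  0.3 -0.5 -0.9 -0.2 -0.4 -0.   0.1  0.3  0.5 -0.   0.3 -0.1  0.4
  0.4 -0.1  0.1 -0.1  0.1 -0.1  0.1 -0. ]
burn [ 0.4449 -0.2551 -0.3452  0.2005  0.1956  0.2523  0.1086]
[ 0.3 -0.6 -0.3  0.   0.6 -0.1 -0.6  1.  -0.2  0.7  0.4 -0.8 -0.6 -0.4
 -0.5  0.2  1.2  0.1  0.2  0.8 -0.1  0.1 -1.3 -1.2 -0.4 -0.3 -0.2  0.3
  0.5 -0.5  0.3  0.3  0.4  0.2]
mat [ 0.4347  0.2269  0.0429  0.1785 -0.0396  0.2119 -0.0712]
[-0.8 -0.1  0.2 -0.6  1.2  0.3 -1.   0.5 -0.8 -0.4  0.2 -0.2  0.4  0.8
 -0.3  0.1  0.3 -0.1  0.4 -0.1]
rack [0.6148 0.1944 0.0725 0.1304 0.0321 0.156  0.0204]
[-0.2 -0.5 -0.3 -0.3  0.3  0.3 -0.1  0.4 -0.5 -0.8  0.7 -0.9  0.2  0.6
 -0.8  1.   0.2  0.1  0.3  0. ]
h1 0.6083150003970388 0.28420615461364357
h2 0.6148356018061564 0.19444267786912672
h3 0.621356203215274 0.10467920112460989
```

```bash
cat > plan.py <<'E'
import sys,numpy as np
from plant import manip
from geo import rot
def cur():
    s=manip.state(); M=rot(s["tool_rot"]).as_matrix(); return s,M
def plan(x,y,z,psi=None):
    s,M=cur(); p0=np.arctan2(M[1,0],M[0,0]); d=M.T@(np.array([x,y,z])-s["tool_pos"])*100
    print("tool",s["tool_pos"].round(4),"psi %.4f q6 %.3f tilt %.4f w %.3f t %.1f F"%(p0,s["joint_pos"][5],np.arccos(-M[2,2]),s["gripper_width"],s["time"]),s["contact_force"].round(1))
    print("shift cm (tool axes now)",d.round(2),"norm %.2f"%np.linalg.norm(d))
    if psi is not None:
        e=(psi-p0+np.pi)%(2*np.pi)-np.pi; u=-e/np.radians(6); print("turn units %.2f"%u)
        c,sn=np.cos(-e),np.sin(-e); print("shift cm if turned first",np.array([c*d[0]+sn*d[1],-sn*d[0]+c*d[1],d[2]]).round(2))
if __name__=="__main__": plan(*map(float,sys.argv[1:]))
E
python3 plan.py .4449 -.2551 .16 -1.916
python3 - <<'E'
from geo import *
F=load("a")
f=np.array([.6169,-.2163,.0693]); c,s=np.cos(f[2]),np.sin(f[2])
W=lambda x,y:(f[0]+c*x-s*y,f[1]+s*x+c*y)
for n,y,a,b in(("b1",.09,(278.5,158),(224,230)),("b2",0,(301,157),(192.5,232)),("b3",-.09,(325.3,155),(160,235))):
    o=np.array(W(0,y)); print(n,o.round(4),"stroke")
    for cam,uv in(("top",a),("scene",b)):
        v=back(F[cam],uv,.06)[0][:2]-o; print(cam,np.hypot(*v).round(4),"world ang",np.arctan2(v[1],v[0]).round(3))
for y in(.0825,.08,-.08): print("bar",y,np.round(W(-.065,y),4))
for n,t in(("h2",((191.5,155),(192.5,170))),("h3",((211.5,155),(218,167)))):
    P=back(F["top"],t,.091); v=P[0]-P[1]; print(n,P.round(4)[:,:2],np.hypot(*v[:2]),np.arctan2(v[1],v[0]))
E
```

```text
tool [ 0.1743 -0.5996  0.2302] psi -1.2880 q6 -0.119 tilt 0.0018 w 0.998 t 0.1 F [-0.4 -0.1  0.1]
shift cm (tool axes now) [-25.52 -35.59   7.07] norm 44.37
turn units 6.00
shift cm if turned first [-41.57 -13.81   7.07]
b1 [ 0.6107 -0.1265] stroke
top 0.031 world ang -0.27
scene 0.0286 world ang -0.135
b2 [ 0.6169 -0.2163] stroke
top 0.0278 world ang -0.171
scene 0.0254 world ang -0.161
b3 [ 0.6231 -0.3061] stroke
top 0.0301 world ang -0.285
scene 0.0258 world ang -0.243
bar 0.0825 [ 0.5463 -0.1385]
bar 0.08 [ 0.5465 -0.141 ]
bar -0.08 [ 0.5576 -0.3006]
h2 [[0.6463 0.1925]
 [0.5899 0.1882]] 0.056586479217952936 0.07525455868714147
h3 [[0.6462 0.1182]
 [0.601  0.0939]] 0.051378175442830035 0.49325370639289784
```

```bash
python3 -m crank '[[0,0,0,1],[0,0,0,1],[0,0,0,1],[0,0,0,1],[0,0,0,1],[0,0,0,1],[-1.6,-0.8,0,0],[-2,-0.8,0,0],[-2,-0.8,0,0]]' 1
python3 -m crank '[[-3.6,-1.2,0.7,0],[-3.6,-1.2,0.7,0],[-3.6,-1.2,0.7,0],[-3.6,-1.2,0.7,0],[-3.6,-1.2,0.7,0],[-3.6,-1.2,0.7,0],[-3.6,-1.2,0.7,0],[-3.6,-1.2,0.7,0],[-3.6,-1.2,0.7,0],[-3.6,-0.6,0.7,0]]'
python3 -m crank '[[0,0,0,0],[0,0,0,0],[0,0,0,0]]'
python3 plan.py .4449 -.2551 .022 -1.916;python3 look.py b >/dev/null
python3 - <<'E'
from geo import *
F=load("b")
crop(F["scene"],140,100,260,215,6,"pics/b1.png")
crop(F["top"],255,145,355,255,5.4,"pics/b2.png")
E
```

```text
time: 0.85
tool_pos: [0.2165, -0.5544, 0.2306]
tool_rot: [0.0, -0.575, 0.818, 0.001]
contact_force: [1.0, 0.3, 0.1]
gripper_width: 1.0
time: 1.68
tool_pos: [0.4463, -0.253, 0.1608]
tool_rot: [0.0, -0.576, 0.817, -0.0]
contact_force: [0.1, -0.5, -0.1]
gripper_width: 1.001
time: 1.93
tool_pos: [0.445, -0.2552, 0.1612]
tool_rot: [-0.0, -0.576, 0.818, 0.0]
contact_force: [-0.7, -0.4, -0.3]
gripper_width: 0.999
tool [ 0.445  -0.2552  0.1612] psi -1.9146 q6 1.249 tilt 0.0004 w 0.999 t 1.9 F [-0.7 -0.4 -0.3]
shift cm (tool axes now) [-1.000e-02  1.000e-02  1.392e+01] norm 13.92
turn units 0.01
shift cm if turned first [-1.000e-02  1.000e-02  1.392e+01]
```

View pics/b1.png

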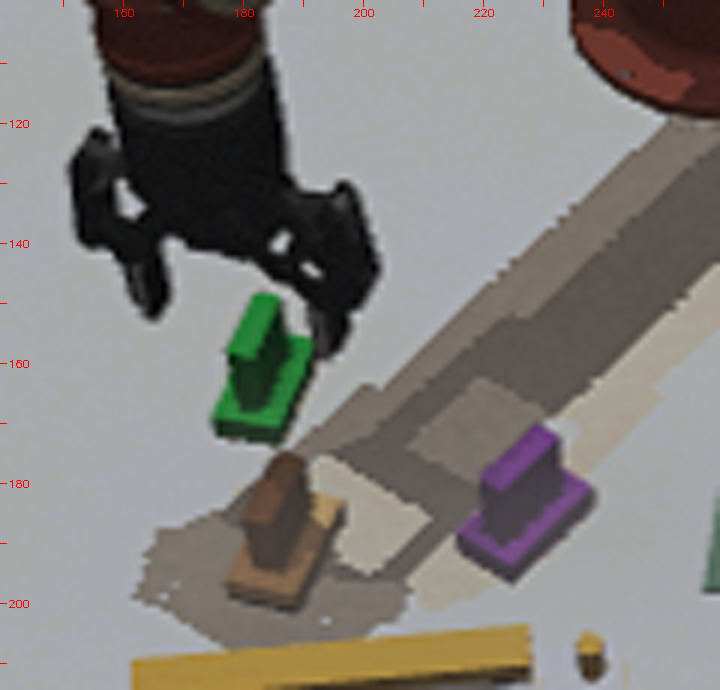

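View pics/b2.png

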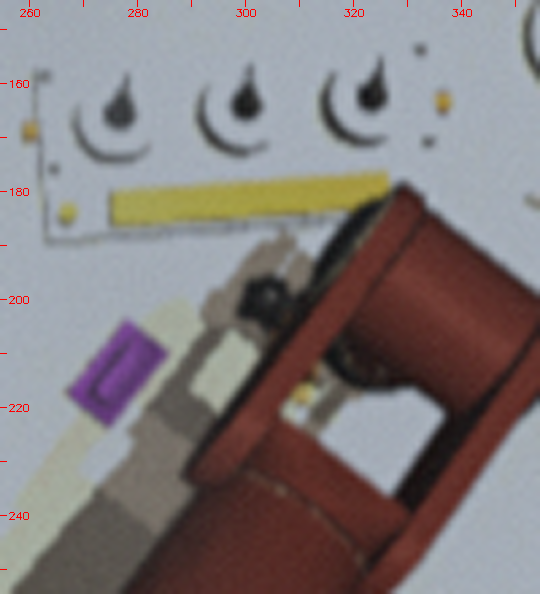

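The crop shows the wooden-grip block at scene (186,188), in its earlier place. The gripper is above it in line with the plan, so I'm going down.

```bash
python3 -m crank '[[0,0,2.5,0],[0,0,2.5,0],[0,0,2.5,0],[0,0,2,0],[0,0,1.5,0],[0,0,1.5,0],[0,0,1.2,0],[0,0,0,0],[0,0,0,0]]'
python3 -m crank '[[0,0,0,0],[0,0,0,0],[0,0,0,0],[0,0,0,0],[0,0,0,0],[0,0,0,0],[0,0,0,0],[0,0,0,0]]' 0
python3 plan.py .4449 -.2551 .022 -1.916
```

```text
time: 2.78
tool_pos: [0.4446, -0.256, 0.024]
tool_rot: [-0.0, -0.575, 0.818, 0.001]
contact_force: [-0.4, 0.7, 0.7]
gripper_width: 1.001
time: 3.45
tool_pos: [0.4455, -0.2557, 0.0248]
tool_rot: [0.0, -0.575, 0.818, -0.0]
contact_force: [0.2, -0.5, 2.8]
gripper_width: 0.201
tool [ 0.4455 -0.2557  0.0248] psi -1.9162 q6 1.250 tilt 0.0009 w 0.201 t 3.5 F [ 0.2 -0.5  2.8]
shift cm (tool axes now) [-0.04  0.08  0.28] norm 0.30
turn units -0.00
shift cm if turned first [-0.04  0.08  0.28]
```

```bash
python3 -m crank '[[0,0,-1,0],[0,0,-1.5,0],[0,0,-2.5,0],[0,0,-2.5,0],[0,0,-2.5,0],[0,0,-1.5,0],[0,0,0,-0.5],[0,0,0,-1],[0,0,0,-1],[0,0,0,-1]]'
python3 -m crank '[[0,0,0,-1],[0,0,0,-1],[0,0,0,-1],[0,0,0,-1],[0,0,0,-1],[0,0,0,-1],[0,0,0,-1],[0,0,0,-1],[0,0,0,-1],[0,0,0,-1]]'
python3 -m crank '[[0,0,0,-1],[0,0,0,-1],[0,0,0,-1],[0,0,0,-1],[0,0,0,-1],[0,0,0,-0.5],[0,0,0,0],[0,0,0,0]]'
python3 plan.py .5466 -.143 .11 0.0693; python3 look.py c >/dev/null
python3 - <<'E'
from geo import *
F=load("c")
crop(F["scene"],140,100,260,215,6,"pics/c1.png")
E
```

```text
time: 4.28
tool_pos: [0.4446, -0.255, 0.1391]
tool_rot: [0.0, 0.716, -0.698, -0.001]
contact_force: [-0.0, 0.7, -2.5]
gripper_width: 0.199
time: 5.12
tool_pos: [0.4445, -0.255, 0.1389]
tool_rot: [-0.0, 0.969, -0.246, -0.001]
contact_force: [0.3, 0.1, -1.2]
gripper_width: 0.198
time: 5.78
tool_pos: [0.4447, -0.2551, 0.139]
tool_rot: [-0.0, 0.999, 0.036, -0.0]
contact_force: [0.1, 0.0, -1.7]
gripper_width: 0.202
tool [ 0.4447 -0.2551  0.139 ] psi 0.0719 q6 -0.738 tilt 0.0011 w 0.202 t 5.8 F [ 0.1  0.  -1.7]
shift cm (tool axes now) [ 10.97 -10.45   2.9 ] norm 15.42
turn units 0.02
shift cm if turned first [ 10.94 -10.48   2.9 ]
```

View pics/c1.png

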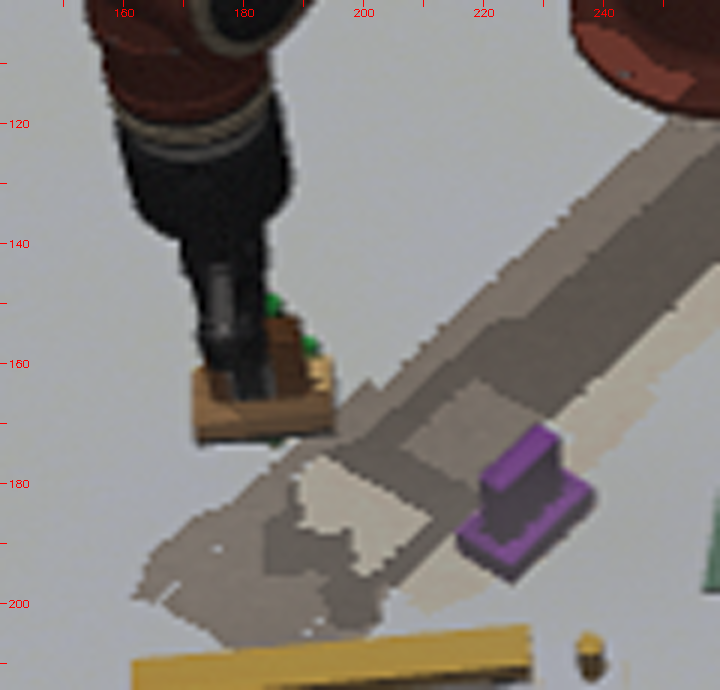

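```bash
python3 - <<'E'
from geo import *
F=load("c")
print(back(F["scene"],[(172.3,173.3),(195,171.7)],.1142).round(4))
print(back(F["scene"],[(171.5,167.2),(195,165.5)],.1302).round(4))
E
python3 -m crank '[[1.5,-1.5,0,0],[2.5,-2.4,0,0],[2.5,-2.4,0,0],[2.5,-2.4,0,0],[1.94,-1.78,0,0],[0,0,0,0]]'
python3 -m crank '[[0,0,1.5,0],[0,0,1.3,0],[0,0,0,0],[0,0,0,0]]'
python3 plan.py .5466 -.143 .067 0.0693; python3 look.py d >/dev/null
python3 - <<'E'
from geo import *
F=load("d")
crop(F["scene"],140,130,260,245,6,"pics/d1.png")
E
```

```text
[[ 0.4623 -0.2854  0.1142]
 [ 0.4588 -0.2172  0.1142]]
[[ 0.4519 -0.2861  0.1302]
 [ 0.4481 -0.2158  0.1302]]
time: 6.38
tool_pos: [0.549, -0.1396, 0.1395]
tool_rot: [-0.001, 0.999, 0.038, 0.001]
contact_force: [-0.2, 1.1, -1.6]
gripper_width: 0.201
time: 6.72
tool_pos: [0.545, -0.1429, 0.1095]
tool_rot: [-0.001, 0.999, 0.036, -0.002]
contact_force: [-0.4, -0.5, -2.6]
gripper_width: 0.202
tool [ 0.545  -0.1429  0.1095] psi 0.0724 q6 -0.461 tilt 0.0038 w 0.202 t 6.7 F [-0.4 -0.5 -2.6]
shift cm (tool axes now) [0.17 0.03 4.25] norm 4.26
turn units 0.03
shift cm if turned first [0.17 0.03 4.25]
```

View pics/d1.png

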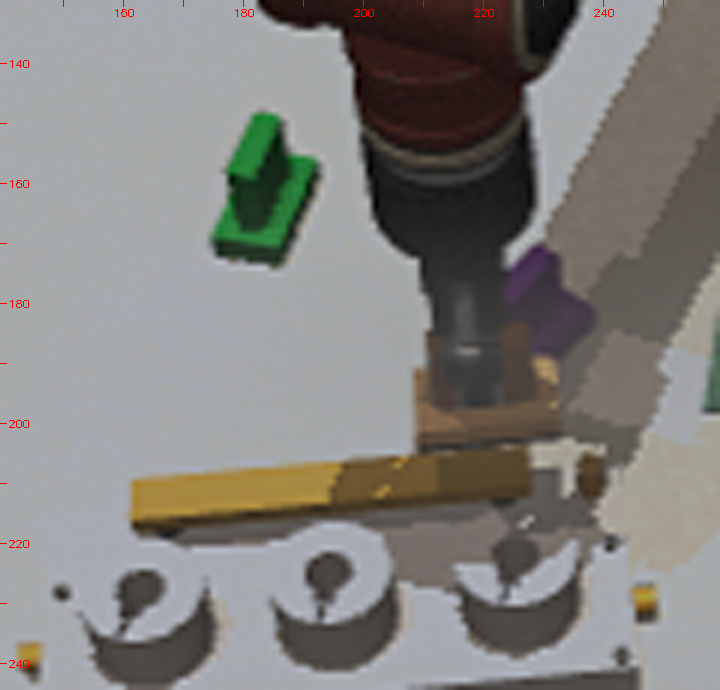

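```bash
python3 -m crank '[[0.15,0,1,0],[0,0,1.2,0],[0,0,1,0],[0,0,0,0],[0,0,0,0],[0,0,0,0]]'
python3 -m crank '[[0,0,0.2,0],[0,0,0,0],[0,0,0.2,0],[0,0,0,0],[0,0,0,0]]'
python3 plan.py .5466 -.143 .067 0.0693
```

```text
time: 7.32
tool_pos: [0.548, -0.1428, 0.079]
tool_rot: [-0.0, 0.999, 0.037, -0.0]
contact_force: [0.8, -0.1, -2.2]
gripper_width: 0.202
time: 7.73
tool_pos: [0.548, -0.1428, 0.0753]
tool_rot: [-0.0, 0.999, 0.037, -0.0]
contact_force: [1.5, 0.4, -3.3]
gripper_width: 0.204
tool [ 0.548  -0.1428  0.0753] psi 0.0734 q6 -0.460 tilt 0.0000 w 0.204 t 7.7 F [ 1.5  0.4 -3.3]
shift cm (tool axes now) [-0.14  0.01  0.83] norm 0.84
turn units 0.04
shift cm if turned first [-0.14  0.01  0.83]
```

```bash
python3 -m crank '[[-0.1,0,0.2,0],[0,0,0,0],[0,0,0.2,0],[0,0,0,0],[0,0,0,0]]'
python3 -m crank '[[0,0,0.2,0],[0,0,0,0],[0,0,0,0],[0,0,0,0]]'
python3 plan.py .5466 -.143 .067 0.0693
```

```text
time: 8.15
tool_pos: [0.5469, -0.1429, 0.0711]
tool_rot: [-0.0, 0.999, 0.037, -0.0]
contact_force: [0.4, 1.0, -2.4]
gripper_width: 0.199
time: 8.48
tool_pos: [0.5473, -0.143, 0.0697]
tool_rot: [0.0, 0.999, 0.037, 0.0]
contact_force: [-0.6, 0.2, 1.1]
gripper_width: 0.204
tool [ 0.5473 -0.143   0.0697] psi 0.0734 q6 -0.460 tilt 0.0004 w 0.204 t 8.5 F [-0.6  0.2  1.1]
shift cm (tool axes now) [-0.07 -0.    0.27] norm 0.28
turn units 0.04
shift cm if turned first [-0.07 -0.    0.27]
```

Contact came at about 0.070. I'll press 4 mm more.

```bash
python3 -m crank '[[0,0,0.2,0],[0,0,0.2,0],[0,0,0,0],[0,0,0,0],[0,0,0,0]]'
python3 plan.py .5576 -.302 .066 0.0693;python3 look.py e >/dev/null
python3 - <<'E'
from geo import *
F=load("e")
crop(F["scene"],140,130,260,245,6,"pics/e1.png")
E
```

```text
time: 8.9
tool_pos: [0.5474, -0.143, 0.0658]
tool_rot: [0.0, 0.999, 0.037, 0.0]
contact_force: [-2.6, 0.7, 4.5]
gripper_width: 0.198
tool [ 0.5474 -0.143   0.0658] psi 0.0734 q6 -0.460 tilt 0.0007 w 0.198 t 8.9 F [-2.6  0.7  4.5]
shift cm (tool axes now) [-0.15 15.93 -0.02] norm 15.93
turn units 0.04
shift cm if turned first [-0.08 15.93 -0.02]
```

View pics/e1.png

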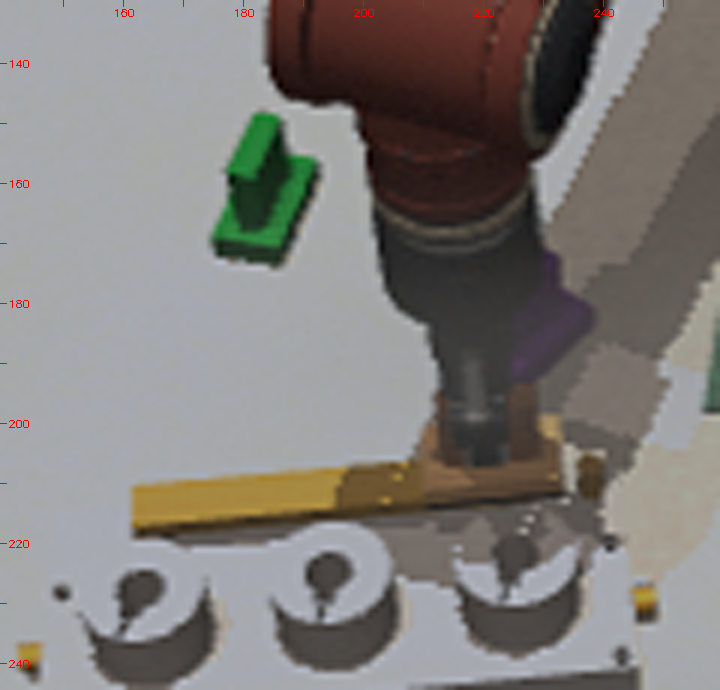

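```bash
python3 -m crank '[[0,0.6,0,0],[0,0.8,0,0],[-0.01,0.8,0,0],[-0.01,0.8,0,0],[-0.01,0.8,0,0],[-0.01,0.8,0,0],[-0.01,0.8,0,0],[-0.01,0.8,0,0],[-0.01,0.8,0,0],[-0.01,0.8,0,0]]'
python3 plan.py .5576 -.302 .066 0.0693
```

```text
time: 9.83
tool_pos: [0.5522, -0.2214, 0.0654]
tool_rot: [-0.0, 0.999, 0.036, 0.0]
contact_force: [0.4, 4.6, 5.3]
gripper_width: 0.207
tool [ 0.5522 -0.2214  0.0654] psi 0.0730 q6 -0.580 tilt 0.0009 w 0.207 t 9.8 F [0.4 4.6 5.3]
shift cm (tool axes now) [-0.05  8.08 -0.07] norm 8.08
turn units 0.04
shift cm if turned first [-0.02  8.08 -0.07]
```

```bash
python3 -m crank '[[0,0.8,0,0],[0,0.8,0,0],[-0.01,0.8,0,0],[-0.01,0.8,0,0],[-0.01,0.8,0,0],[-0.01,0.8,0,0],[-0.01,0.8,0,0],[-0.01,0.8,0,0],[0,0.8,0,0],[0,0.8,0,0]]'
python3 -m crank '[[0,0.3,0,0],[0,0,0,0],[0,0,0,0]]'
python3 plan.py .4347 .2269 .14 0.0693;python3 look.py f >/dev/null
python3 - <<'E'
from geo import *
F=load("f")
crop(F["scene"],140,130,260,245,6,"pics/f1.png")
E
```

```text
time: 10.67
tool_pos: [0.5572, -0.3011, 0.0653]
tool_rot: [-0.001, 0.999, 0.036, 0.0]
contact_force: [0.3, 4.0, 5.1]
gripper_width: 0.199
time: 10.92
tool_pos: [0.5575, -0.305, 0.0656]
tool_rot: [0.001, 0.999, 0.036, 0.0]
contact_force: [-1.1, 0.4, 4.9]
gripper_width: 0.202
tool [ 0.5575 -0.305   0.0656] psi 0.0727 q6 -0.690 tilt 0.0015 w 0.202 t 10.9 F [-1.1  0.4  4.9]
shift cm (tool axes now) [ -8.38 -53.93  -7.52] norm 55.10
turn units 0.03
shift cm if turned first [ -8.57 -53.9   -7.52]
```

View pics/f1.png

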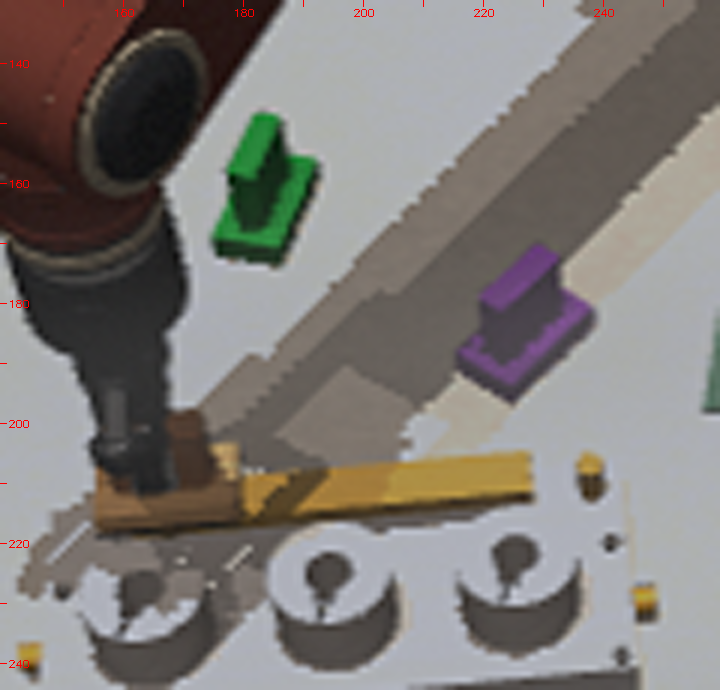

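```bash
python3 -m crank '[[0,0,-1,0],[0,0,-2,0],[0,0,-2.5,0],[0,0,-2,0],[0,0,0,0],[-0.7,-2,0,0],[-0.7,-3.2,0,0],[-0.7,-3.5,0,0],[-0.7,-3.5,0,0],[-0.7,-3.5,0,0]]'
python3 -m crank '[[-0.5,-3.5,0,0],[-0.5,-3.5,0,0],[-0.5,-3.5,0,0],[-0.5,-3.5,0,0],[-0.5,-3.5,0,0],[-0.5,-3.5,0,0],[-0.5,-3.5,0,0],[-0.5,-3.5,0,0],[-0.5,-3,0,0],[0,0,0,0]]'
python3 -m crank '[[0,0,0,0],[0,0,0,0]]'
python3 plan.py .4347 .2235 .06 0.0693
```

```text
time: 11.85
tool_pos: [0.509, -0.1478, 0.1377]
tool_rot: [-0.001, 0.999, 0.036, -0.002]
contact_force: [0.5, 0.9, -1.6]
gripper_width: 0.204
time: 12.68
tool_pos: [0.4406, 0.1601, 0.138]
tool_rot: [-0.001, 0.999, 0.039, -0.002]
contact_force: [0.1, 0.5, -2.5]
gripper_width: 0.201
time: 12.85
tool_pos: [0.4426, 0.1558, 0.1388]
tool_rot: [0.001, 0.999, 0.037, -0.001]
contact_force: [0.8, 0.5, -1.7]
gripper_width: 0.205
tool [0.4426 0.1558 0.1388] psi 0.0738 q6 0.106 tilt 0.0025 w 0.205 t 12.8 F [ 0.8  0.5 -1.7]
shift cm (tool axes now) [-0.27 -6.82  7.87] norm 10.42
turn units 0.04
shift cm if turned first [-0.3  -6.82  7.87]
```

```bash
python3 -m crank '[[-0.1,-2.2,0,0],[-0.1,-2.3,0,0],[-0.1,-2.3,0,0],[0,0,2.5,0],[0,0,2.5,0],[0,0,2.5,0],[0,0,1.5,0],[0,0,0.8,0],[0,0,0,0],[0,0,0,0]]'
python3 plan.py .4347 .2235 .0285 0.0693;python3 look.py g >/dev/null
python3 - <<'E'
from geo import *
F=load("g")
crop(F["scene"],290,110,390,215,6,"pics/g1.png")
E
```

```text
time: 13.68
tool_pos: [0.4359, 0.2231, 0.0423]
tool_rot: [0.0, 0.999, 0.036, -0.0]
contact_force: [-0.3, -0.7, -2.5]
gripper_width: 0.202
tool [0.4359 0.2231 0.0423] psi 0.0719 q6 0.249 tilt 0.0004 w 0.202 t 13.7 F [-0.3 -0.7 -2.5]
shift cm (tool axes now) [-0.11 -0.05  1.38] norm 1.39
turn units 0.02
shift cm if turned first [-0.11 -0.05  1.38]
```

View pics/g1.png

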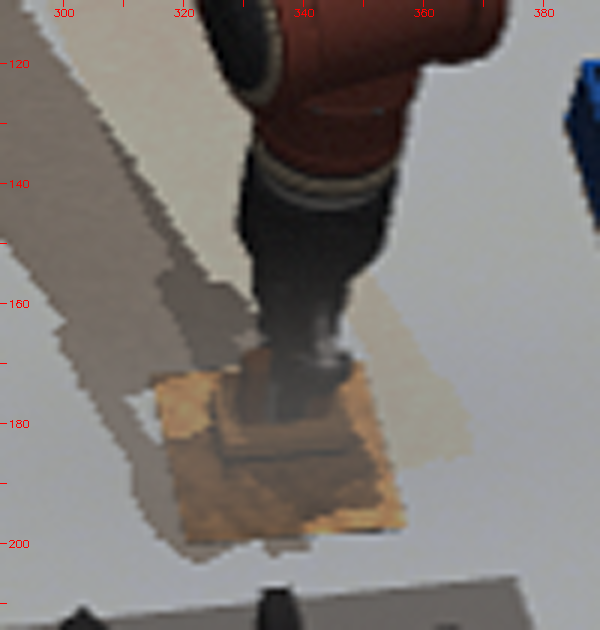

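```bash
python3 -m crank '[[0,0,0.5,0],[0,0,0.4,0],[0,0,0.2,0],[0,0,0.2,0],[0,0,0,0],[0,0,0,0]]'
python3 plan.py .4347 .2235 .0285 0.0693
```

```text
time: 14.28
tool_pos: [0.4353, 0.2239, 0.0292]
tool_rot: [0.0, 0.999, 0.037, -0.0]
contact_force: [-0.7, 0.6, -2.2]
gripper_width: 0.203
tool [0.4353 0.2239 0.0292] psi 0.0734 q6 0.249 tilt 0.0003 w 0.203 t 14.3 F [-0.7  0.6 -2.2]
shift cm (tool axes now) [-0.07  0.04  0.07] norm 0.10
turn units 0.04
shift cm if turned first [-0.07  0.04  0.07]
```

```bash
python3 -m crank '[[0,0,0.15,0],[0,0,0,0],[0,0,0.1,0],[0,0,0,0],[0,0,0,0]]'
python3 -m crank '[[0,0,0,0],[0,0,0,0],[0,0,0,0],[0,0,0,0],[0,0,0,0],[0,0,0,0],[0,0,0,0],[0,0,0,0]]' 1
python3 -m crank '[[0,0,-1,0],[0,0,-2,0],[0,0,-2.5,0],[0,0,-2.5,0],[0,0,-2.5,0],[0,0,-2.5,0],[0,0,0,0],[0,0,0,0]]'
python3 plan.py .4347 .2235 .16 0.0693;python3 look.py h >/dev/null
python3 - <<'E'
from geo import *
F=load("h")
crop(F["scene"],280,120,400,240,6,"pics/h1.png")
E
```

```text
time: 14.7
tool_pos: [0.4357, 0.224, 0.0278]
tool_rot: [0.0, 0.999, 0.037, -0.0]
contact_force: [-3.3, -1.3, 4.7]
gripper_width: 0.198
time: 15.37
tool_pos: [0.4354, 0.2239, 0.0267]
tool_rot: [0.0, 0.999, 0.037, -0.0]
contact_force: [0.6, 0.2, 0.9]
gripper_width: 0.998
time: 16.03
tool_pos: [0.4368, 0.2244, 0.1597]
tool_rot: [-0.001, 0.999, 0.037, 0.002]
contact_force: [-0.0, 0.1, -0.9]
gripper_width: 1.003
tool [0.4368 0.2244 0.1597] psi 0.0734 q6 0.249 tilt 0.0051 w 1.003 t 16.0 F [-0.   0.1 -0.9]
shift cm (tool axes now) [-0.22  0.07 -0.03] norm 0.23
turn units 0.04
shift cm if turned first [-0.22  0.07 -0.03]
```

View pics/h1.png

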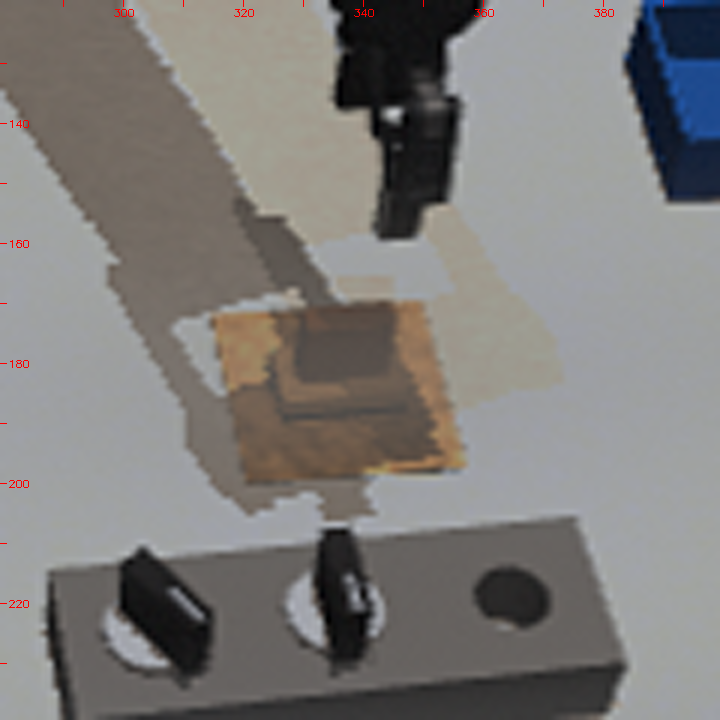

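```bash
python3 - <<'E'
from geo import *
F=load("a")
crop(F["scene"],285,195,355,245,11,"pics/h2.png")
crop(F["top"],180,145,230,180,15,"pics/h3.png")
E
```

```text
(no output)
```

View pics/h2.png

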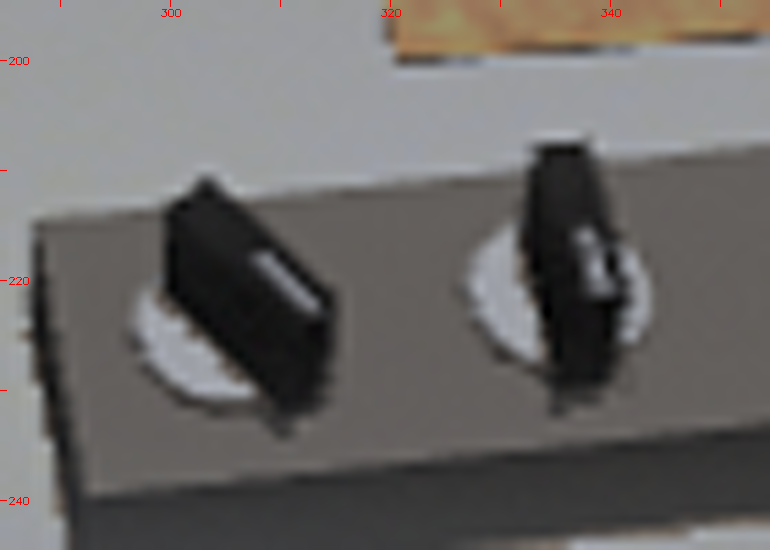

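View pics/h3.png

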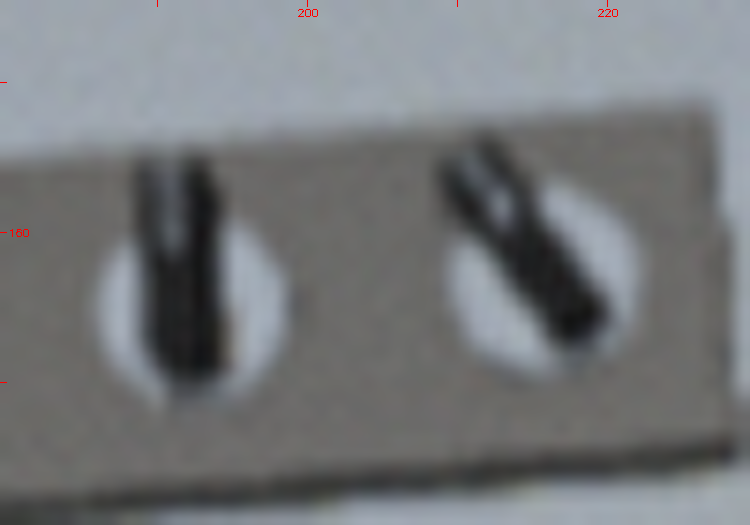

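```bash
python3 - <<'E'
from fit import *
F=load("a");S,T="scene","top"
A=[(S,(-.02,-.008,.091),(333.2,208)),(S,(-.02,.008,.091),(338.3,207.8)),(S,(.032,-.008,.051),(335,230)),(S,(.032,.008,.051),(340,229)),(S,(.032,.008,.091),(341,221.5)),
(S,(0,0,.051),(335.2,221)),(T,(0,0,.051),(192.3,165.2)),(T,(.032,.008,.091),(188.7,155)),(T,(-.02,.008,.091),(189.4,169.3))]
B=[(S,(-.02,-.008,.091),(299.8,213.5)),(S,(-.02,.008,.091),(303.5,211)),(S,(.032,.008,.091),(315,220.8)),(S,(.032,-.008,.051),(310.5,233)),(S,(.032,.008,.051),(314,230.5)),(S,(-.02,-.008,.051),(300,221)),
(T,(0,0,.051),(215.9,163.3)),(T,(.032,.008,.091),(208.9,156.7)),(T,(.032,-.008,.091),(212,154))]
for n,o,x0 in(("A",A,(.615,.194,.1)),("B",B,(.62,.105,.5))):
    p,r=fit(F,o,x0); print(n,p.round(4)); print(r.round(1))
E
```

```text
A [0.6148 0.1947 0.0441 0.1792 0.1168 0.2117 0.1167]
[-0.5 -0.7 -0.  -1.  -0.7  0.2 -0.   1.   1.1  0.3  0.  -0.1  0.2  0.1
 -0.2  0.1 -0.5 -0.6  0.3  0.2  0.4  0.2]
B [0.6219 0.1052 0.6094 0.1874 0.3646 0.2109 0.3772]
[-0.6 -0.6  0.2 -0.9  0.9  1.8 -0.3 -0.1  0.6 -0.6 -2.   0.3  0.   0.5
 -0.6 -0.9  0.1 -0.5  0.3  0.6  0.4  0.6]
```

```bash
python3 -m crank '[[0,0,0,-1],[0,0,0,-1],[0,0,0,-1],[0,0,0,-1],[0,0,0,-1],[0,0,0,-1],[0,0,0,-1],[0,0,0,-1],[0,0,0,-1],[0,0,0,-1]]'
python3 -m crank '[[0,0,0,-1],[0,0,0,-1],[0,0,0,-1],[0,0,0,-1],[0,0,0,-0.7],[0,0,0,0],[0,0,0,0]]'
python3 plan.py .6148 .1947 .16 1.615
python3 - <<'E'
from geo import *
F=load("h")
crop(F["scene"],145,210,245,250,8,"pics/k1.png")
crop(F["top"],260,145,345,180,9,"pics/k2.png")
f=np.array([.6169,-.2163,.0693]); c,s=np.cos(f[2]),np.sin(f[2])
for y in(.09,0,-.09):
    P=[(f[0]-s*y+r*np.cos(a+f[2]),f[1]+c*y+r*np.sin(a+f[2]),.06) for r in(.0175,.03) for a in(0,-.2,-.4,-.55)]
    for n in F: print(y,n,proj(F[n],(f[0]-s*y,f[1]+c*y,.06)).round(1)[0],proj(F[n],P).round(1).tolist())
E
```

```text
time: 16.97
tool_pos: [0.4343, 0.2235, 0.1547]
tool_rot: [-0.0, 0.846, 0.534, -0.002]
contact_force: [-0.5, -0.2, -0.8]
gripper_width: 1.0
time: 17.55
tool_pos: [0.4346, 0.2236, 0.1553]
tool_rot: [-0.001, 0.693, 0.721, -0.001]
contact_force: [-0.6, -0.0, 0.7]
gripper_width: 0.997
tool [0.4346 0.2236 0.1553] psi 1.6108 q6 -1.288 tilt 0.0028 w 0.997 t 17.6 F [-0.6 -0.   0.7]
shift cm (tool axes now) [-3.61 17.89 -0.51] norm 18.26
turn units -0.04
shift cm if turned first [-3.69 17.87 -0.51]
0.09 scene [225.5 221.9] [[225.8, 226.8], [224.6, 226.8], [223.4, 226.6], [222.6, 226.4], [226.1, 230.4], [224.0, 230.4], [221.9, 230.1], [220.5, 229.6]]
0.09 top [276.4 165.7] [[276.1, 161.2], [277.0, 161.2], [277.9, 161.4], [278.5, 161.7], [275.8, 158.0], [277.4, 158.0], [278.9, 158.4], [280.0, 158.8]]
0 scene [194.4 224.8] [[194.5, 229.7], [193.3, 229.8], [192.1, 229.6], [191.3, 229.3], [194.6, 233.3], [192.5, 233.4], [190.4, 233.0], [189.0, 232.6]]
0 top [299.9 164.1] [[299.5, 159.6], [300.4, 159.6], [301.3, 159.8], [301.9, 160.1], [299.2, 156.4], [300.8, 156.4], [302.3, 156.8], [303.4, 157.2]]
-0.09 scene [163.1 227.7] [[162.9, 232.7], [161.7, 232.7], [160.5, 232.5], [159.7, 232.3], [162.7, 236.3], [160.6, 236.4], [158.6, 236.0], [157.2, 235.6]]
-0.09 top [323.3 162.4] [[322.9, 157.9], [323.8, 158.0], [324.7, 158.2], [325.3, 158.4], [322.6, 154.7], [324.1, 154.8], [325.6, 155.1], [326.7, 155.6]]
```

View pics/k1.png

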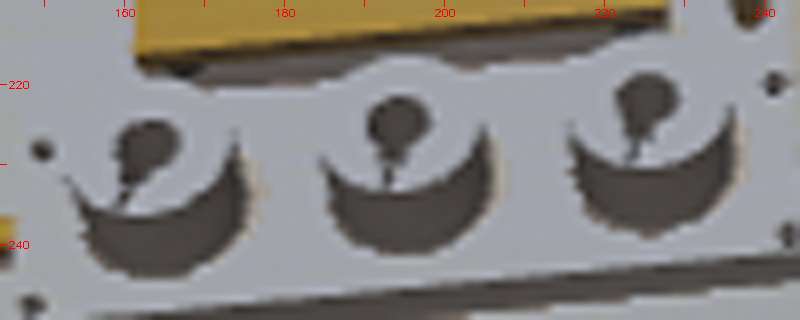

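View pics/k2.png

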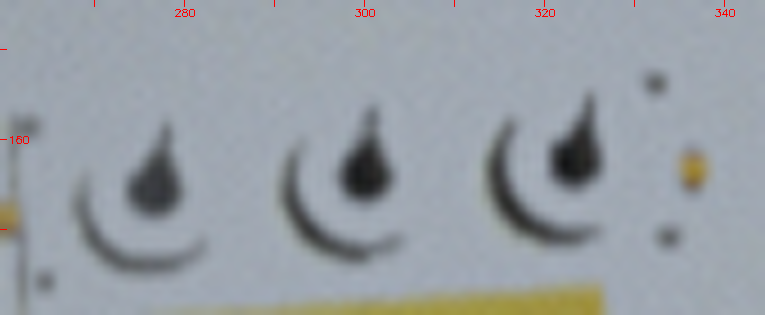

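```bash
python3 -m crank '[[-0.4,2,0,0],[-0.6,3,0,0],[-0.7,3,0,0],[-0.7,3,0,0],[-0.7,3,0,0],[-0.5,2.4,0,0],[0,1.5,0,0],[0,0,0,0],[0,0,0,0],[0,0,0,0]]'
python3 plan.py .6148 .1947 .058 1.615;python3 look.py i >/dev/null
python3 - <<'E'
from geo import *
F=load("i")
crop(F["scene"],280,140,400,250,6,"pics/i1.png")
E
```

```text
time: 18.38
tool_pos: [0.6147, 0.1955, 0.156]
tool_rot: [-0.001, 0.692, 0.722, -0.001]
contact_force: [-0.4, -0.2, 0.4]
gripper_width: 0.998
tool [0.6147 0.1955 0.156 ] psi 1.6122 q6 -1.420 tilt 0.0020 w 0.998 t 18.4 F [-0.4 -0.2  0.4]
shift cm (tool axes now) [-0.08  0.03  9.8 ] norm 9.80
turn units -0.03
shift cm if turned first [-0.08  0.03  9.8 ]
```

View pics/i1.png

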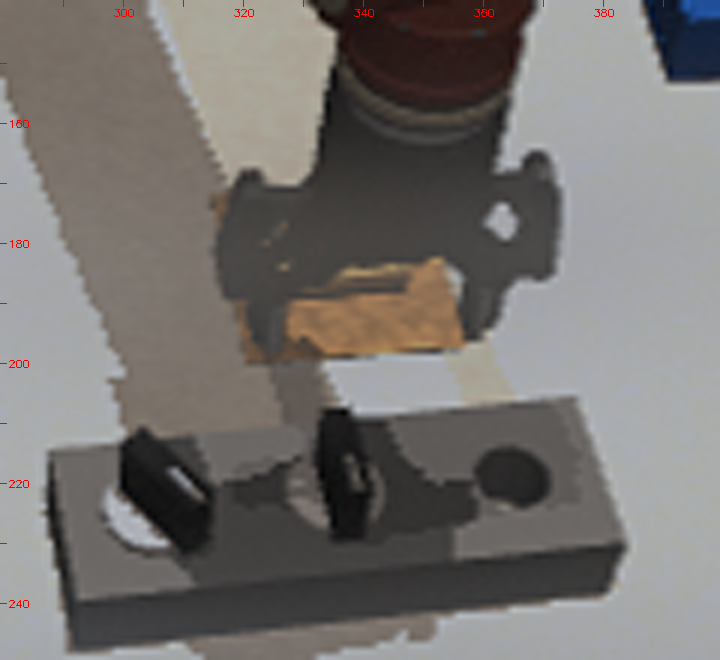

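```bash
python3 -m crank '[[0,0,2,0],[0,0,2,0],[0,0,2,0],[0,0,2,0],[0,0,1,0],[0,0,0.7,0],[0,0,0,0],[0,0,0,0]]'
python3 -m crank '[[0,0,0,0],[0,0,0,0],[0,0,0,0],[0,0,0,0],[0,0,0,0],[0,0,0,0],[0,0,0,0],[0,0,0,0]]' 0
python3 plan.py .6148 .1947 .058 1.615;python3 look.py j >/dev/null
python3 - <<'E'
from geo import *
F=load("j")
crop(F["scene"],280,160,400,250,6,"pics/j1.png")
E
```

```text
time: 19.15
tool_pos: [0.616, 0.1956, 0.0605]
tool_rot: [0.0, 0.692, 0.722, 0.0]
contact_force: [0.1, -0.1, 1.4]
gripper_width: 1.003
time: 19.82
tool_pos: [0.6162, 0.1954, 0.0602]
tool_rot: [0.0, 0.692, 0.722, 0.0]
contact_force: [0.2, 0.0, 1.2]
gripper_width: 0.18
tool [0.6162 0.1954 0.0602] psi 1.6127 q6 -1.421 tilt 0.0008 w 0.180 t 19.8 F [0.2 0.  1.2]
shift cm (tool axes now) [-0.07 -0.14  0.22] norm 0.27
turn units -0.02
shift cm if turned first [-0.07 -0.14  0.22]
```

View pics/j1.png

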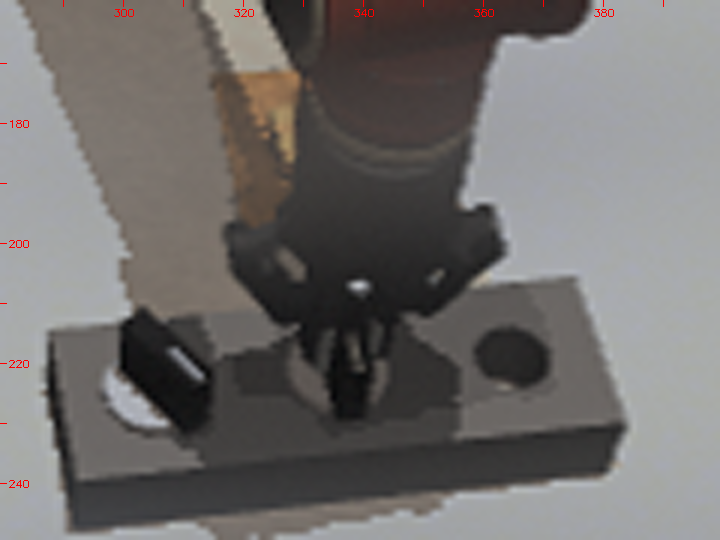

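```bash
python3 -m crank '[[0,0,-1,0],[0,0,-1.5,0],[0,0,-2,0],[0,0,-2.5,0],[0,0,-2.5,0],[0,0,-2,0],[0,0,0,0],[0,0,0,0]]'
python3 plan.py .6244 -.3065 .18 1.291;python3 look.py k >/dev/null
python3 - <<'E'
from geo import *
F=load("k")
crop(F["scene"],280,120,400,240,6,"pics/k3.png")
E
```

```text
time: 20.58
tool_pos: [0.6167, 0.1957, 0.1771]
tool_rot: [0.001, 0.692, 0.722, 0.002]
contact_force: [0.4, 0.5, -2.2]
gripper_width: 0.179
tool [0.6167 0.1957 0.1771] psi 1.6128 q6 -1.421 tilt 0.0038 w 0.179 t 20.6 F [ 0.4  0.5 -2.2]
shift cm (tool axes now) [-50.21  -1.34  -0.33] norm 50.23
turn units 3.07
shift cm if turned first [-48.05  14.61  -0.33]
```

View pics/k3.png

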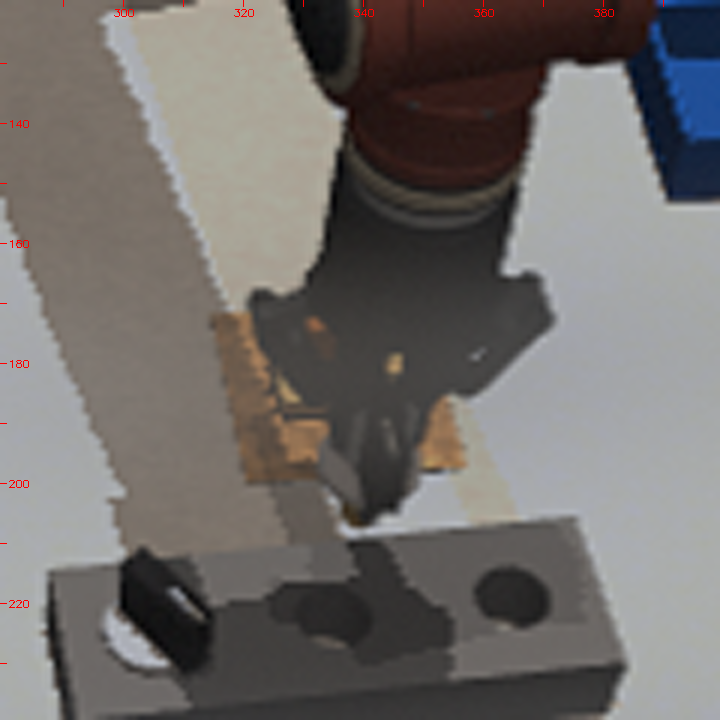

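```bash
python3 -m crank '[[-2,-0.1,0,0],[-3,-0.1,0,0],[-3.5,-0.1,0,0],[-3.5,-0.1,0,0],[-3.5,-0.1,0,0],[-3.5,-0.1,0,0],[-3.5,-0.1,0,0],[-3.5,-0.1,0,0],[-3.5,-0.1,0,0],[-3.5,-0.1,0,0]]'
python3 -m crank '[[-3.5,-0.1,0,0],[-3.5,-0.1,0,0],[-3.5,-0.1,0,0],[-3,0,0,0],[-2,0,0,0],[0,0,0,1],[0,0,0,1],[0,0,0,1],[0,0,0,0],[0,0,0,0]]'
python3 -m crank '[[0,0,0,0],[0,0,0,0]]'
python3 plan.py .6244 -.3065 .125 1.291
```

```text
time: 21.52
tool_pos: [0.618, -0.1359, 0.1719]
tool_rot: [-0.002, 0.692, 0.722, -0.001]
contact_force: [0.7, -0.4, -1.2]
gripper_width: 0.178
time: 22.35
tool_pos: [0.6226, -0.289, 0.1731]
tool_rot: [-0.001, 0.796, 0.606, -0.0]
contact_force: [-0.2, 0.3, -1.7]
gripper_width: 0.179
time: 22.52
tool_pos: [0.6231, -0.2892, 0.1742]
tool_rot: [-0.0, 0.796, 0.605, -0.0]
contact_force: [-0.1, -0.6, -1.6]
gripper_width: 0.175
tool [ 0.6231 -0.2892  0.1742] psi 1.3005 q6 -1.843 tilt 0.0009 w 0.175 t 22.5 F [-0.1 -0.6 -1.6]
shift cm (tool axes now) [-1.63  0.6   4.92] norm 5.22
turn units 0.09
shift cm if turned first [-1.63  0.61  4.92]
```

```bash
python3 -m crank '[[-0.8,0.3,0,0.1],[-0.83,0.3,0,0],[0,0,1.5,0],[0,0,2,0],[0,0,1.3,0],[0,0,0,0],[0,0,0,0],[0,0,0,0]]'
python3 plan.py .6244 -.3065 .111 1.291;python3 look.py l >/dev/null
python3 - <<'E'
from geo import *
F=load("l")
crop(F["scene"],125,130,245,250,6,"pics/l1.png")
crop(F["top"],260,130,380,220,6,"pics/l2.png")
E
```

```text
time: 23.18
tool_pos: [0.6247, -0.3072, 0.1271]
tool_rot: [0.0, 0.8, 0.6, 0.0]
contact_force: [0.5, -0.7, -1.1]
gripper_width: 0.177
tool [ 0.6247 -0.3072  0.1271] psi 1.2882 q6 -1.852 tilt 0.0005 w 0.177 t 23.2 F [ 0.5 -0.7 -1.1]
shift cm (tool axes now) [ 0.05 -0.05  1.61] norm 1.61
turn units -0.03
shift cm if turned first [ 0.05 -0.05  1.61]
```

View pics/l1.png

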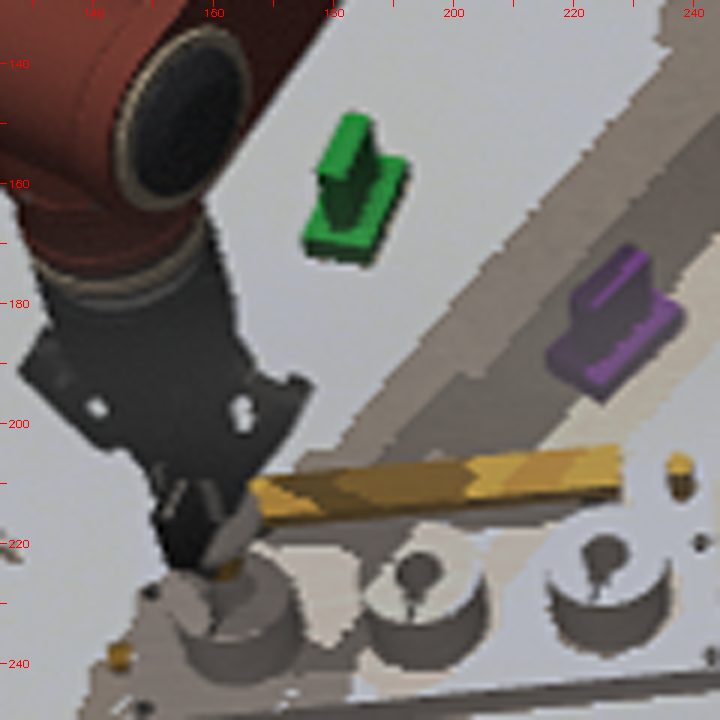

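View pics/l2.png

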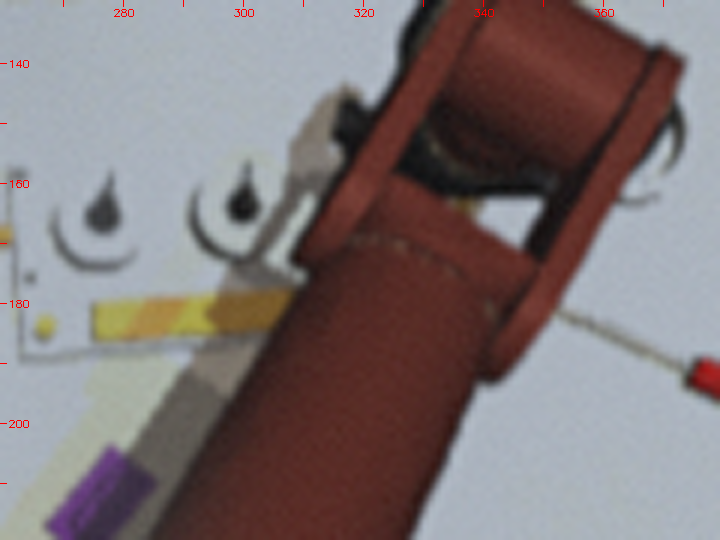

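```bash
python3 - <<'E'
from geo import *
F=load("l")
f=F["scene"]; im=f["img"].astype(float)[195:245,140:190]; im=np.clip(im*2.2,0,255).astype(np.uint8)
g=dict(f); full=np.zeros_like(f["img"]); full[195:245,140:190]=im; g["img"]=full
crop(g,140,195,190,245,12,"pics/l3.png")
E
```

```text
(no output)
```

View pics/l3.png

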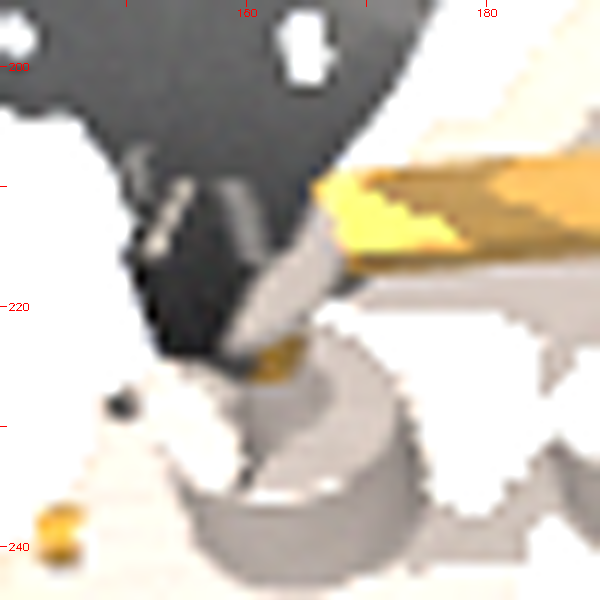

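```bash
cat > ov.py <<'E'
from geo import *
import sys
def overlay(tag,ax,yaw,footz,name,box,s=12,cam="scene",pitch=0.,pivot=.049,gain=1.8):
    f=load(tag)[cam]; u0,v0,u1,v1=box
    g=dict(f); g["img"]=np.clip(f["img"].astype(float)*gain,0,255).astype(np.uint8); crop(g,*box,s,name)
    im=cv2.imread(name); t=np.linspace(0,2*np.pi,40)
    def pl(L,col):
        L=np.array(L,float); L=R.from_euler("y",pitch).apply(L-[0,0,pivot])+[0,0,pivot]
        c,q=np.cos(yaw),np.sin(yaw); P=np.c_[ax[0]+c*L[:,0]-q*L[:,1],ax[1]+q*L[:,0]+c*L[:,1],footz+L[:,2]]
        uv=((proj(f,P)+.5-[u0,v0])*s).astype(np.int32); cv2.polylines(im,[uv],False,col,1)
    for z in(.036,.042): pl(np.c_[.024*np.cos(t),.024*np.sin(t),0*t+z],(0,0,255))
    pl(np.c_[.0075*np.cos(t),.0075*np.sin(t),0*t],(255,0,0))
    x=[(-.02,-.008),(.032,-.008),(.032,.008),(-.02,.008),(-.02,-.008)]
    for z in(.042,.082): pl([(a,b,z) for a,b in x],(0,255,0))
    for a,b in x[:4]: pl([(a,b,.042),(a,b,.082)],(0,255,0))
    pl([(.016,-.004,.014),(.016,-.004,.036),(.016,.004,.036),(.016,.004,.014),(.016,-.004,.014)],(255,0,255))
    cv2.imwrite(name,im)
E
python3 - <<'E'
from ov import *
overlay("l",(.6233,-.3068),-.28,.076,"pics/l4.png",(140,185,190,245),10)
E
```

```text
(no output)
```

View pics/l4.png

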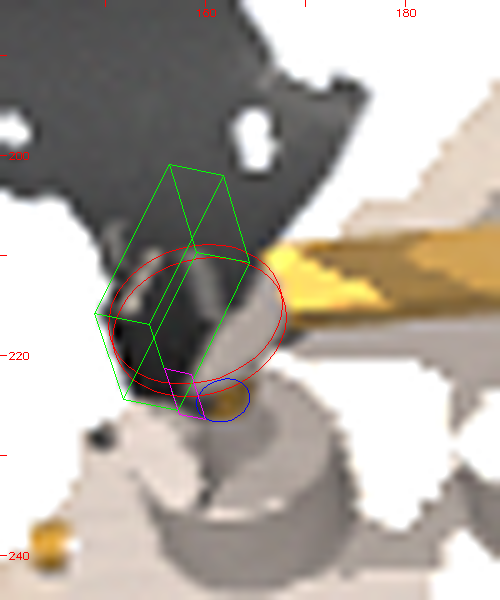

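```bash
python3 -m crank '[[0.05,-0.05,0.8,0],[0,0,0.5,0],[0,0,0.4,0],[0,0,0.4,0],[0,0,0,0],[0,0,0,0]]'
python3 plan.py .6244 -.3065 .097 1.291
```

```text
time: 23.78
tool_pos: [0.6239, -0.3062, 0.1052]
tool_rot: [-0.0, 0.8, 0.6, -0.0]
contact_force: [-0.5, 0.8, -1.8]
gripper_width: 0.178
tool [ 0.6239 -0.3062  0.1052] psi 1.2881 q6 -1.851 tilt 0.0009 w 0.178 t 23.8 F [-0.5  0.8 -1.8]
shift cm (tool axes now) [-0.01  0.05  0.82] norm 0.82
turn units -0.03
shift cm if turned first [-0.01  0.05  0.82]
```

Foot is about 6 mm into the bore with no contact force. I'll carry on down.

```bash
python3 -m crank '[[0,0,0.4,0],[0,0,0.4,0],[0,0,0.2,0],[0,0,0,0],[0,0,0,0]]'
python3 -m crank '[[0,0,0.2,0],[0,0,0.2,0],[0,0,0,0],[0,0,0,0]]'
python3 plan.py .6244 -.3065 .075 1.291
```

```text
time: 24.2
tool_pos: [0.624, -0.3063, 0.0955]
tool_rot: [-0.0, 0.8, 0.6, -0.0]
contact_force: [0.2, 0.8, -0.9]
gripper_width: 0.177
time: 24.53
tool_pos: [0.624, -0.3063, 0.0915]
tool_rot: [-0.0, 0.8, 0.6, -0.0]
contact_force: [-0.8, -1.0, -1.4]
gripper_width: 0.177
tool [ 0.624  -0.3063  0.0915] psi 1.2881 q6 -1.851 tilt 0.0005 w 0.177 t 24.5 F [-0.8 -1.  -1.4]
shift cm (tool axes now) [-0.01  0.05  1.65] norm 1.65
turn units -0.03
shift cm if turned first [-0.01  0.05  1.65]
```

Key is past the rim (TCP 0.0915, below 0.097) without resistance, so it's in the keyway.

```bash
python3 -m crank '[[0,0,0.4,0],[0,0,0.4,0],[0,0,0.4,0],[0,0,0.2,0],[0,0,0,0],[0,0,0,0]]'
python3 -m crank '[[0,0,0.15,0],[0,0,0.1,0],[0,0,0,0],[0,0,0,0]]'
python3 plan.py .6244 -.3065 .075 1.291
```

```text
time: 25.03
tool_pos: [0.624, -0.3063, 0.0774]
tool_rot: [-0.0, 0.8, 0.6, -0.0]
contact_force: [-0.4, -0.2, -1.2]
gripper_width: 0.182
time: 25.37
tool_pos: [0.6241, -0.3064, 0.0753]
tool_rot: [-0.0, 0.8, 0.6, 0.0]
contact_force: [0.4, 0.6, -1.0]
gripper_width: 0.178
tool [ 0.6241 -0.3064  0.0753] psi 1.2881 q6 -1.851 tilt 0.0000 w 0.178 t 25.4 F [ 0.4  0.6 -1. ]
shift cm (tool axes now) [-0.    0.03  0.03] norm 0.04
turn units -0.03
shift cm if turned first [-0.    0.03  0.03]
```

```bash
python3 -m crank '[[0,0,0.1,0],[0,0,0,0],[0,0,0.1,0],[0,0,0,0],[0,0,0,0]]'
python3 -m crank '[[0,0,0,0],[0,0,0,0],[0,0,0,0],[0,0,0,0],[0,0,0,0],[0,0,0,0],[0,0,0,0],[0,0,0,0]]' 0.8
python3 -m crank '[[0,0,-1,0],[0,0,-2,0],[0,0,-2.5,0],[0,0,-2.5,0],[0,0,-2.5,0],[-3.5,0,0,0],[-3,0,0,0],[0,0,0,0],[0,0,0,0]]'
python3 plan.py .6219 .1052 .18;python3 look.py m >/dev/null
python3 - <<'E'
from ov import *
overlay("m",(.6231,-.3061),-.28,.024,"pics/m1.png",(135,190,205,250),10,gain=1)
E
```

```text
time: 25.78
tool_pos: [0.6243, -0.3064, 0.0753]
tool_rot: [0.0, 0.8, 0.6, -0.0]
contact_force: [-5.8, 2.4, 7.1]
gripper_width: 0.174
time: 26.45
tool_pos: [0.6241, -0.3064, 0.0732]
tool_rot: [-0.0, 0.8, 0.6, -0.0]
contact_force: [0.5, 0.7, -0.5]
gripper_width: 0.802
time: 27.2
tool_pos: [0.6056, -0.3701, 0.1792]
tool_rot: [0.0, 0.8, 0.599, 0.0]
contact_force: [0.0, 1.2, -0.3]
gripper_width: 0.799
tool [ 0.6056 -0.3701  0.1792] psi 1.2857 q6 -1.939 tilt 0.0009 w 0.799 t 27.2 F [ 0.   1.2 -0.3]
shift cm (tool axes now) [ 46.07 -11.81  -0.09] norm 47.56
```

View pics/m1.png

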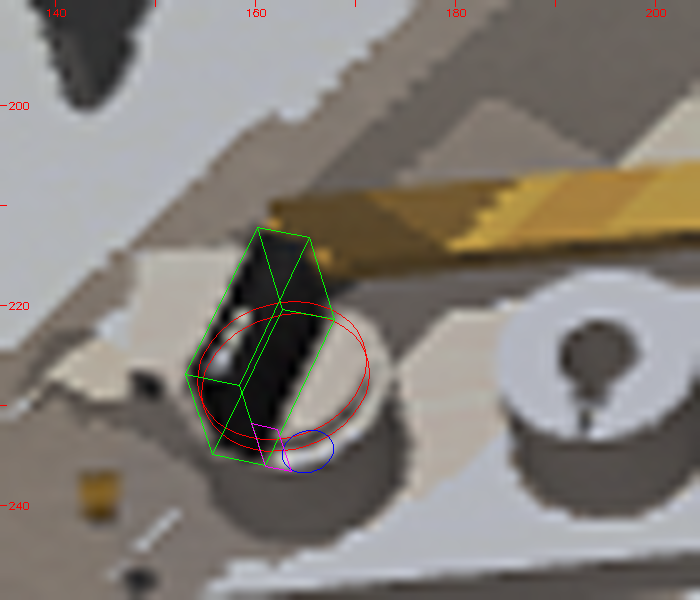

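Rotor A's disc and plate match the seated outline in bore 3. Next is rotor B.

```bash
python3 -m crank '[[2.5,-0.6,0,0],[3.5,-0.9,0,0],[3.5,-0.9,0,0],[3.5,-0.9,0,0],[3.5,-0.9,0,0],[3.5,-0.9,0,0],[3.5,-0.9,0,0],[3.5,-0.9,0,0],[3.5,-0.9,0,0],[3.5,-0.9,0,0]]' 1
python3 -m crank '[[3.5,-0.9,0,-1],[3.5,-0.9,0,0],[2.5,-0.9,0,0],[0,0,0,-1],[0,0,0,-1],[0,0,0,-1],[0,0,0,-1],[0,0,0,-1],[0,0,0,-1],[0,0,0,-1]]'
python3 -m crank '[[0,0,0,-0.5],[0,0,0,0],[0,0,0,0]]'
python3 plan.py .6219 .1052 .155 2.175
```

```text
time: 28.13
tool_pos: [0.6167, -0.0148, 0.1784]
tool_rot: [-0.0, 0.799, 0.601, 0.0]
contact_force: [-0.2, 0.1, -0.1]
gripper_width: 1.001
time: 28.97
tool_pos: [0.6107, 0.0817, 0.1782]
tool_rot: [-0.0, 0.483, 0.875, 0.0]
contact_force: [-0.0, 0.4, 0.3]
gripper_width: 0.999
time: 29.22
tool_pos: [0.6109, 0.0813, 0.1782]
tool_rot: [-0.0, 0.463, 0.886, 0.0]
contact_force: [-1.2, 0.0, 0.9]
gripper_width: 1.003
tool [0.6109 0.0813 0.1782] psi 2.1780 q6 -2.167 tilt 0.0004 w 1.003 t 29.2 F [-1.2  0.   0.9]
shift cm (tool axes now) [1.34 2.27 2.33] norm 3.51
turn units 0.03
shift cm if turned first [1.34 2.26 2.33]
```

```bash
python3 -m crank '[[0.7,1.2,0,0],[0.64,1.07,0,0],[0,0,1.3,0],[0,0,1,0],[0,0,0,0],[0,0,0,0]]'
python3 plan.py .6219 .1052 .059 2.175; python3 look.py n >/dev/null
python3 - <<'E'
from ov import *
overlay("n",(.6219,.1052),.604,.009,"pics/n1.png",(285,170,355,240),9,gain=1.3)
E
```

```text
time: 29.72
tool_pos: [0.621, 0.1042, 0.153]
tool_rot: [-0.002, 0.463, 0.886, -0.001]
contact_force: [0.5, 0.4, 0.4]
gripper_width: 1.002
tool [0.621  0.1042 0.153 ] psi 2.1781 q6 -2.130 tilt 0.0040 w 1.002 t 29.7 F [0.5 0.4 0.4]
shift cm (tool axes now) [0.01 0.16 9.39] norm 9.40
turn units 0.03
shift cm if turned first [0.01 0.16 9.39]
```

View pics/n1.png

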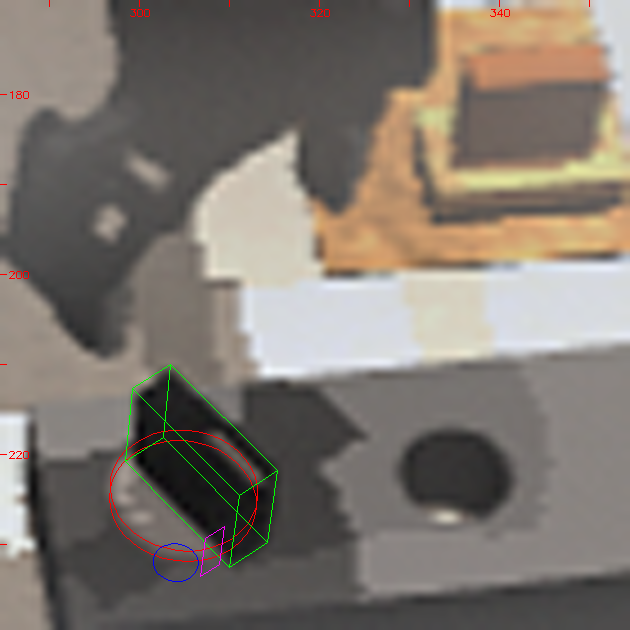

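Rotor B matches the overlay. The burnisher, now at about scene (342,190), seems to have been nudged since release, so I'll check that after B.

```bash
python3 -m crank '[[0,0.1,2,0],[0,0,2,0],[0,0,2,0],[0,0,1.5,0],[0,0,1,0],[0,0,0.7,0],[0,0,0,0],[0,0,0,0]]'
python3 -m crank '[[0,0,0,0],[0,0,0,0],[0,0,0,0],[0,0,0,0],[0,0,0,0],[0,0,0,0],[0,0,0,0],[0,0,0,0]]' 0
python3 plan.py .6219 .1052 .059 2.175
python3 -m crank '[[0,0,-1,0],[0,0,-1.5,0],[0,0,-2,0],[0,0,-2.5,0],[0,0,-2.5,0],[0,0,-1.5,0],[0,0,0,0],[0,0,0,0]]'
python3 plan.py .6107 -.1265 .17 1.356;python3 look.py o >/dev/null
python3 - <<'E'
from geo import *
F=load("o")
crop(F["scene"],270,120,390,240,6,"pics/o1.png")
E
```

```text
time: 30.48
tool_pos: [0.6235, 0.1048, 0.0637]
tool_rot: [0.0, 0.463, 0.886, 0.0]
contact_force: [-0.5, 0.1, 0.2]
gripper_width: 0.998
time: 31.15
tool_pos: [0.6234, 0.1048, 0.0637]
tool_rot: [0.0, 0.463, 0.886, 0.0]
contact_force: [0.1, -0.3, 1.9]
gripper_width: 0.178
tool [0.6234 0.1048 0.0637] psi 2.1782 q6 -2.129 tilt 0.0005 w 0.178 t 31.1 F [ 0.1 -0.3  1.9]
shift cm (tool axes now) [ 0.11 -0.1   0.47] norm 0.50
turn units 0.03
shift cm if turned first [ 0.11 -0.1   0.47]
time: 31.82
tool_pos: [0.6237, 0.1049, 0.1746]
tool_rot: [0.001, 0.463, 0.886, 0.001]
contact_force: [-0.1, -0.3, -2.9]
gripper_width: 0.176
tool [0.6237 0.1049 0.1746] psi 2.1783 q6 -2.129 tilt 0.0023 w 0.176 t 31.8 F [-0.1 -0.3 -2.9]
shift cm (tool axes now) [-18.26 -14.27   0.45] norm 23.18
turn units 7.85
shift cm if turned first [-22.89   3.66   0.45]
```

View pics/o1.png

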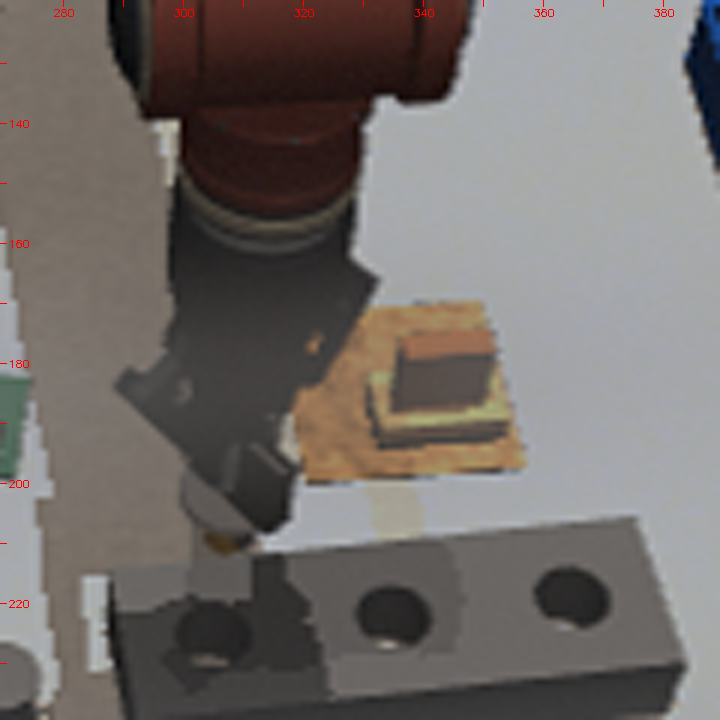

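```bash
python3 -m crank '[[-1.2,-0.9,0,0],[-2,-1.6,0,0],[-2.5,-2,0,0],[-2.5,-2,0,0],[-2.5,-2,0,0],[-2.5,-2,0,0],[-2,-1.6,0,0],[-1.5,-1.1,0,0],[-0.8,-0.6,0,0],[0,0,0,0]]'
python3 -m crank '[[0,0,0,1],[0,0,0,1],[0,0,0,1],[0,0,0,1],[0,0,0,1],[0,0,0,1],[0,0,0,1],[0,0,0,0.85],[0,0,0,0],[0,0,0,0]]'
python3 plan.py .6117 -.1267 .13 1.356
```

```text
time: 32.75
tool_pos: [0.6086, -0.1197, 0.1716]
tool_rot: [-0.001, 0.465, 0.886, -0.001]
contact_force: [0.4, 0.3, -2.1]
gripper_width: 0.18
time: 33.58
tool_pos: [0.6094, -0.1165, 0.1726]
tool_rot: [-0.001, 0.778, 0.629, -0.0]
contact_force: [-0.0, -0.2, -2.8]
gripper_width: 0.173
tool [ 0.6094 -0.1165  0.1726] psi 1.3596 q6 -1.669 tilt 0.0014 w 0.173 t 33.6 F [-0.  -0.2 -2.8]
shift cm (tool axes now) [-0.95  0.44  4.26] norm 4.38
turn units 0.03
shift cm if turned first [-0.95  0.44  4.26]
```

```bash
python3 -m crank '[[-0.5,0.2,0,0],[-0.45,0.24,0,0],[0,0,1.5,0],[0,0,1.5,0],[0,0,1.1,0],[0,0,0,0],[0,0,0,0],[0,0,0,0]]'
python3 plan.py .6117 -.1267 .1147 1.356;python3 look.py p >/dev/null
python3 - <<'E'
from ov import *
from plant import manip
t=manip.state()["tool_pos"]
overlay("p",t[:2]-.001*np.array([.977,-.213]),-.215,t[2]-.0547,"pics/p1.png",(195,180,250,245),9,gain=1.5)
E
```

```text
time: 34.25
tool_pos: [0.6124, -0.1281, 0.133]
tool_rot: [0.0, 0.779, 0.627, 0.0]
contact_force: [-0.4, -0.3, -2.0]
gripper_width: 0.178
tool [ 0.6124 -0.1281  0.133 ] psi 1.3563 q6 -1.681 tilt 0.0010 w 0.178 t 34.2 F [-0.4 -0.3 -2. ]
shift cm (tool axes now) [ 0.12 -0.1   1.83] norm 1.84
turn units 0.00
shift cm if turned first [ 0.12 -0.1   1.83]
```

View pics/p1.png

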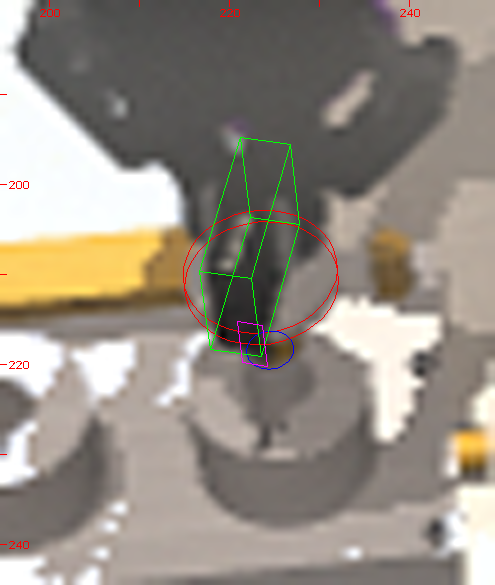

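```bash
python3 -m crank '[[0.11,-0.09,0.8,0],[0,0,0.6,0],[0,0,0.5,0],[0,0,0.4,0],[0,0,0,0],[0,0,0,0]]'
python3 plan.py .6117 -.1267 .1007 1.356
python3 -m crank '[[0,0,0.3,0],[0,0,0.3,0],[0,0,0.2,0],[0,0,0,0],[0,0,0,0]]'
python3 plan.py .6117 -.1267 .1007 1.356
```

```text
time: 34.85
tool_pos: [0.6112, -0.1266, 0.1088]
tool_rot: [-0.0, 0.779, 0.627, -0.0]
contact_force: [1.0, -1.2, -3.1]
gripper_width: 0.172
tool [ 0.6112 -0.1266  0.1088] psi 1.3561 q6 -1.679 tilt 0.0005 w 0.172 t 34.9 F [ 1.  -1.2 -3.1]
shift cm (tool axes now) [-0.    0.05  0.81] norm 0.81
turn units 0.00
shift cm if turned first [-0.    0.05  0.81]
time: 35.27
tool_pos: [0.6112, -0.1265, 0.1011]
tool_rot: [-0.0, 0.779, 0.627, -0.0]
contact_force: [0.4, -0.7, -2.6]
gripper_width: 0.177
tool [ 0.6112 -0.1265  0.1011] psi 1.3561 q6 -1.679 tilt 0.0003 w 0.177 t 35.3 F [ 0.4 -0.7 -2.6]
shift cm (tool axes now) [-0.01  0.05  0.04] norm 0.06
turn units 0.00
shift cm if turned first [-0.01  0.05  0.04]
```

```bash
python3 -m crank '[[0,0,0.2,0],[0,0,0.2,0],[0,0,0,0],[0,0,0,0]]'
python3 plan.py .6117 -.1267 .0787 1.356
```

```text
time: 35.6
tool_pos: [0.6113, -0.1265, 0.0971]
tool_rot: [-0.0, 0.779, 0.627, -0.0]
contact_force: [-0.0, -1.1, -2.6]
gripper_width: 0.173
tool [ 0.6113 -0.1265  0.0971] psi 1.3562 q6 -1.679 tilt 0.0002 w 0.173 t 35.6 F [-0.  -1.1 -2.6]
shift cm (tool axes now) [-0.01  0.05  1.84] norm 1.84
turn units 0.00
shift cm if turned first [-0.01  0.05  1.84]
```

In the keyway again.

```bash
python3 -m crank '[[0,0,0.5,0],[0,0,0.5,0],[0,0,0.4,0],[0,0,0.3,0],[0,0,0,0],[0,0,0,0]]'
python3 -m crank '[[0,0,0.15,0],[0,0,0.1,0],[0,0,0.1,0],[0,0,0,0],[0,0,0,0]]'
python3 plan.py .6117 -.1267 .0787 1.356
```

```text
time: 36.1
tool_pos: [0.6112, -0.1266, 0.0798]
tool_rot: [-0.0, 0.779, 0.627, -0.0]
contact_force: [0.8, -1.2, -2.9]
gripper_width: 0.18
time: 36.52
tool_pos: [0.6114, -0.1266, 0.0787]
tool_rot: [-0.0, 0.779, 0.627, -0.0]
contact_force: [-4.1, 0.3, 5.9]
gripper_width: 0.173
tool [ 0.6114 -0.1266  0.0787] psi 1.3563 q6 -1.679 tilt 0.0005 w 0.173 t 36.5 F [-4.1  0.3  5.9]
shift cm (tool axes now) [-0.01  0.03  0.  ] norm 0.03
turn units 0.00
shift cm if turned first [-0.01  0.03  0.  ]
```

```bash
python3 -m crank '[[0,0,0,0],[0,0,0,0],[0,0,0,0],[0,0,0,0],[0,0,0,0],[0,0,0,0],[0,0,0,0],[0,0,0,0]]' 0.8
python3 -m crank '[[0,0,-1,0],[0,0,-2,0],[0,0,-2.5,0],[0,0,-2.5,0],[0,0,-2,0],[0,-1.5,0,0],[0,-3,0,0],[0,-3,0,0],[0,-3,0,0],[0,-3,0,0]]'
python3 -m crank '[[0,-2,0,0],[0,0,0,0],[0,0,0,0]]'
python3 plan.py .4347 .2269 .16;python3 look.py q >/dev/null
python3 - <<'E'
from ov import *
overlay("q",(.6107,-.1265),-.215,.024,"pics/q1.png",(135,190,250,250),7,gain=1)
F=load("q")
crop(F["scene"],300,155,370,210,10,"pics/q2.png")
crop(F["top"],160,190,230,240,10,"pics/q3.png")
E
```

```text
time: 37.18
tool_pos: [0.6113, -0.1265, 0.0767]
tool_rot: [-0.0, 0.779, 0.627, -0.0]
contact_force: [0.4, 0.3, 0.4]
gripper_width: 0.797
time: 38.02
tool_pos: [0.4783, -0.0975, 0.1775]
tool_rot: [0.0, 0.779, 0.627, 0.0]
contact_force: [-0.4, 0.3, 0.8]
gripper_width: 0.801
time: 38.27
tool_pos: [0.4597, -0.0935, 0.1777]
tool_rot: [0.001, 0.779, 0.627, 0.001]
contact_force: [0.5, 0.9, 0.7]
gripper_width: 0.797
tool [ 0.4597 -0.0935  0.1777] psi 1.3560 q6 -1.716 tilt 0.0022 w 0.797 t 38.3 F [0.5 0.9 0.7]
shift cm (tool axes now) [30.77 -9.28  1.74] norm 32.19
```

View pics/q1.png

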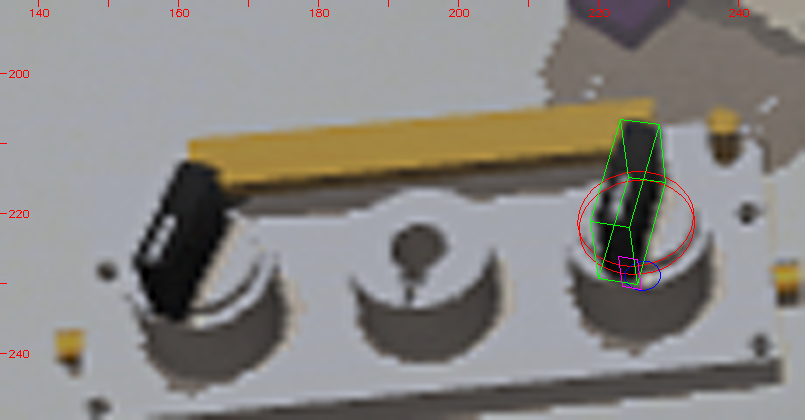

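View pics/q2.png

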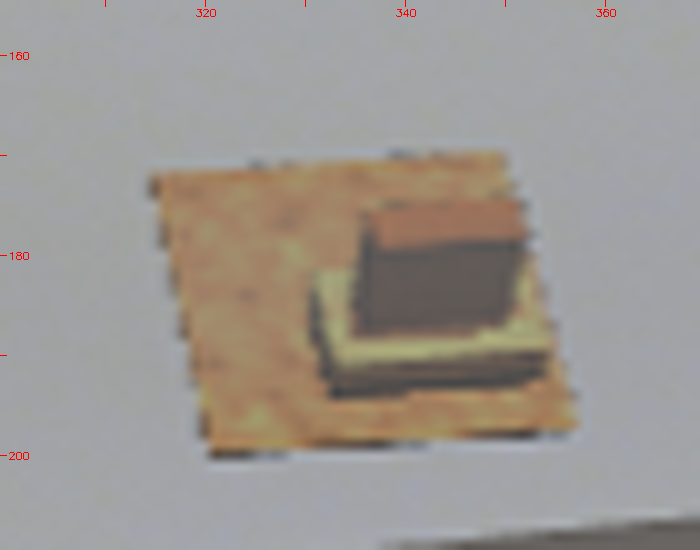

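View pics/q3.png

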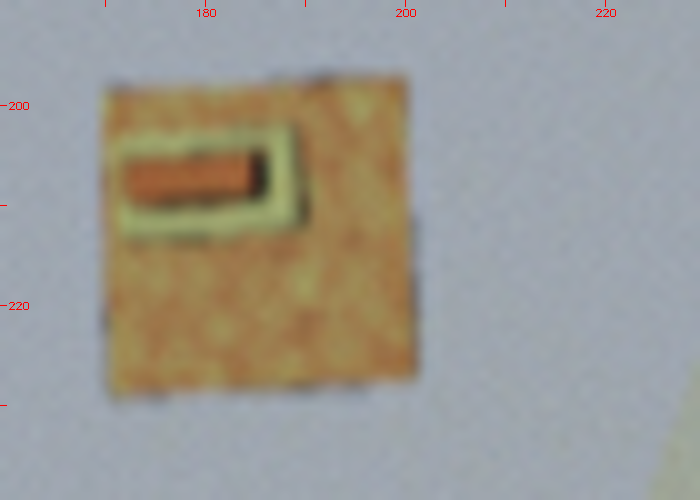

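View pics/q_scene.png

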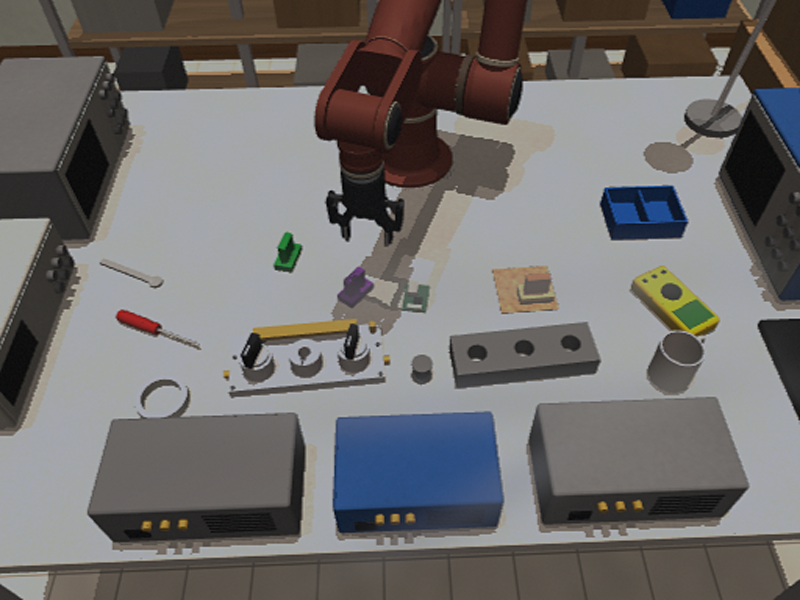

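Both rotors are seated. The burnisher has been knocked towards the mat's left-rear corner, at top (180,207) against the mat centre at (185.5,213). I'll measure it and re-centre.

```bash
python3 - <<'E'
from fit import *
F=load("q");S,T="scene","top"
# local x along world +y, local y along world -x
b=[(S,(-.035,-.02,.016),(333,191)),(S,(.035,-.02,.016),(354,189.3)),(S,(-.035,.02,.016),(331,182)),(S,(-.035,-.02,0),(332.8,194)),
(S,(-.025,-.009,.06),(337,179.5)),(S,(.025,-.009,.06),(352,178.3)),(S,(.025,.009,.06),(351.8,174.8)),(S,(-.025,.009,.06),(336,175.5)),
(T,(.035,-.02,.016),(171.5,203.3)),(T,(-.035,-.02,.016),(188.7,202)),(T,(-.035,.02,.016),(189,212)),(T,(.035,.02,.016),(171.7,213.3)),
(T,(.025,-.009,.06),(172,205.5)),(T,(-.025,-.009,.06),(184.8,204.8)),(T,(.025,.009,.06),(172,210))]
p,r=fit(F,b,(.45,.24,1.6)); print(p.round(4),r.round(1)); print("dist",np.hypot(p[0]-.4347,p[1]-.2269))
E
```

```text
[ 0.4533  0.2452  1.6234  0.299  -0.1499  0.3526 -0.1272] [-0.1  0.5  0.6  0.5 -0.6 -0.2 -0.6  0.6  0.   0.   0.9  0.1 -0.6 -1.
 -0.2 -0.4 -0.8 -0.1  0.6  0.3  0.8  0.8 -0.5  0.4 -0.6 -0.4  0.2 -0.5
 -0.4 -0.   0.5 -0.2  0.6 -0.2]
dist 0.026072306519505536
```

26 mm off centre is within tolerance, but the task says the middle, so I'll re-grip and centre it.

```bash
python3 -m crank '[[0,0,0,1],[0,0,0,1],[0,0,0,1],[0,0,0,1],[0,0,0,1],[0,0,0,1],[0,0,0,1],[0,0,0,1],[0,0,0,1],[0,0,0,1]]' 1
python3 -m crank '[[0,0,0,1],[0,0,0,1],[0,0,0,0.4],[0,0,0,0],[0,0,0,0]]'
python3 plan.py .4533 .2452 .16 0.053
```

```text
time: 39.2
tool_pos: [0.461, -0.0939, 0.1771]
tool_rot: [-0.0, 0.988, 0.151, 0.0]
contact_force: [0.7, -0.7, 0.1]
gripper_width: 1.005
time: 39.62
tool_pos: [0.4606, -0.0938, 0.177]
tool_rot: [-0.0, 1.0, 0.03, 0.0]
contact_force: [-0.4, -0.7, -0.3]
gripper_width: 0.999
tool [ 0.4606 -0.0938  0.177 ] psi 0.0590 q6 -0.418 tilt 0.0001 w 0.999 t 39.6 F [-0.4 -0.7 -0.3]
shift cm (tool axes now) [  1.27 -33.88   1.7 ] norm 33.95
turn units 0.06
shift cm if turned first [  1.06 -33.89   1.7 ]
```

```bash
python3 -m crank '[[0.1,-2,0,0],[0.1,-3.5,0,0],[0.1,-3.5,0,0],[0.1,-3.5,0,0],[0.1,-3.5,0,0],[0.1,-3.5,0,0],[0.1,-3.5,0,0],[0.1,-3.5,0,0],[0.2,-3,0,0],[0.2,-2.5,0,0]]'
python3 -m crank '[[0,-1,1,0],[0,0,0,0],[0,0,0,0],[0,0,0,0]]'
python3 plan.py .4533 .2452 .030 0.053;python3 look.py r >/dev/null
python3 - <<'E'
from geo import *
F=load("r")
crop(F["scene"],290,110,390,210,6,"pics/r1.png")
E
```

```text
time: 40.45
tool_pos: [0.4534, 0.229, 0.177]
tool_rot: [-0.0, 1.0, 0.03, 0.0]
contact_force: [-0.1, 0.6, 1.0]
gripper_width: 1.001
time: 40.78
tool_pos: [0.4528, 0.2356, 0.1663]
tool_rot: [0.0, 1.0, 0.029, -0.0]
contact_force: [1.0, -0.4, 1.0]
gripper_width: 1.002
tool [0.4528 0.2356 0.1663] psi 0.0572 q6 0.277 tilt 0.0013 w 1.002 t 40.8 F [ 1.  -0.4  1. ]
shift cm (tool axes now) [ 0.11 -0.96 13.63] norm 13.66
turn units 0.04
shift cm if turned first [ 0.11 -0.96 13.63]
```

View pics/r1.png

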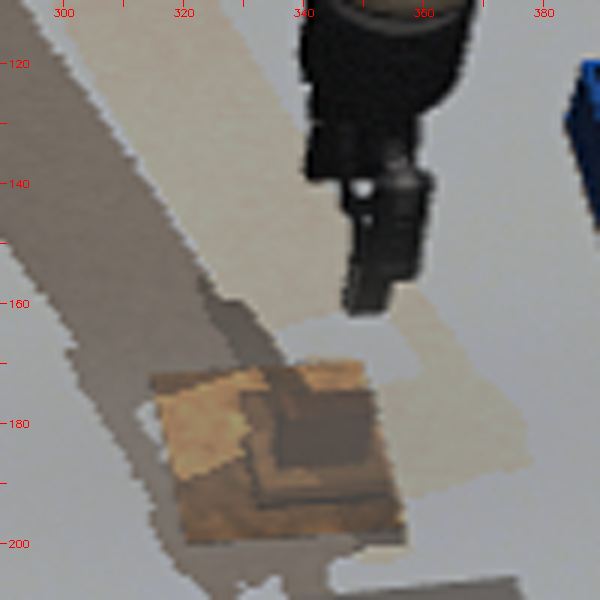

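```bash
python3 -m crank '[[0.11,-0.96,1,0],[0,0,2.5,0],[0,0,2.5,0],[0,0,2.5,0],[0,0,2,0],[0,0,1.8,0],[0,0,1.2,0],[0,0,0,0],[0,0,0,0]]'
python3 -m crank '[[0,0,0,0],[0,0,0,0],[0,0,0,0],[0,0,0,0],[0,0,0,0],[0,0,0,0],[0,0,0,0],[0,0,0,0]]' 0
python3 plan.py .4347 .2269 .05
```

```text
time: 41.63
tool_pos: [0.4531, 0.2461, 0.0313]
tool_rot: [0.0, 1.0, 0.029, -0.001]
contact_force: [0.4, 0.4, -0.2]
gripper_width: 0.998
time: 42.3
tool_pos: [0.4539, 0.2464, 0.0324]
tool_rot: [-0.0, 1.0, 0.029, 0.001]
contact_force: [-0.2, -0.5, 2.0]
gripper_width: 0.204
tool [0.4539 0.2464 0.0324] psi 0.0576 q6 0.296 tilt 0.0011 w 0.204 t 42.3 F [-0.2 -0.5  2. ]
shift cm (tool axes now) [-2.03  1.84 -1.76] norm 3.25
```

```bash
python3 -m crank '[[0,0,-0.6,0],[0,0,-0.6,0],[-0.7,0.6,0,0],[-0.7,0.6,0,0],[-0.6,0.55,0,0],[0,0,0,0],[0,0,0.4,0],[0,0,0.4,0],[0,0,0.2,0],[0,0,0,0]]'
python3 -m crank '[[0,0,0.2,0],[0,0,0,0],[0,0,0,0]]'
python3 plan.py .4347 .2269 .032
```

```text
time: 43.13
tool_pos: [0.434, 0.2275, 0.0329]
tool_rot: [0.0, 1.0, 0.029, -0.001]
contact_force: [0.2, 0.7, -2.5]
gripper_width: 0.204
time: 43.38
tool_pos: [0.4348, 0.2278, 0.0324]
tool_rot: [0.0, 1.0, 0.029, -0.0]
contact_force: [-1.2, -1.4, 3.5]
gripper_width: 0.201
tool [0.4348 0.2278 0.0324] psi 0.0578 q6 0.273 tilt 0.0001 w 0.201 t 43.4 F [-1.2 -1.4  3.5]
shift cm (tool axes now) [-0.01  0.09  0.04] norm 0.10
```

On the mat, so I'll release and pull clear to where both cameras can see.

```bash
python3 -m crank '[[0,0,0,0],[0,0,0,0],[0,0,0,0],[0,0,0,0],[0,0,0,0],[0,0,0,0],[0,0,0,0],[0,0,0,0]]' 1
python3 -m crank '[[0,0,-1,0],[0,0,-2,0],[0,0,-2.5,0],[0,0,-2.5,0],[0,0,-2.5,0],[0,0,-2.5,0],[0,2,0,0],[0,3,0,0],[0,3,0,0],[0,3,0,0]]'
python3 -m crank '[[0,3,0,0],[0,3,0,0],[0,2,0,0],[0,0,0,0],[0,0,0,0],[0,0,0,0]]'
python3 plan.py .4347 .2269 .032; python3 look.py s >/dev/null
python3 - <<'E'
from geo import *
F=load("s")
crop(F["scene"],300,155,370,210,10,"pics/s2.png")
crop(F["top"],160,190,230,240,10,"pics/s3.png")
E
```

```text
time: 44.05
tool_pos: [0.4344, 0.2276, 0.0318]
tool_rot: [0.0, 1.0, 0.029, 0.0]
contact_force: [0.3, 0.5, -0.8]
gripper_width: 1.004
time: 44.88
tool_pos: [0.4408, 0.1169, 0.163]
tool_rot: [-0.0, 1.0, 0.029, 0.001]
contact_force: [0.3, 0.4, -0.2]
gripper_width: 1.0
time: 45.38
tool_pos: [0.4454, 0.0384, 0.1623]
tool_rot: [-0.0, 1.0, 0.029, 0.0]
contact_force: [-0.1, 0.5, -0.6]
gripper_width: 1.001
tool [0.4454 0.0384 0.1623] psi 0.0576 q6 -0.139 tilt 0.0007 w 1.001 t 45.4 F [-0.1  0.5 -0.6]
shift cm (tool axes now) [ 1.000e-02 -1.888e+01  1.303e+01] norm 22.94
```

View pics/s2.png

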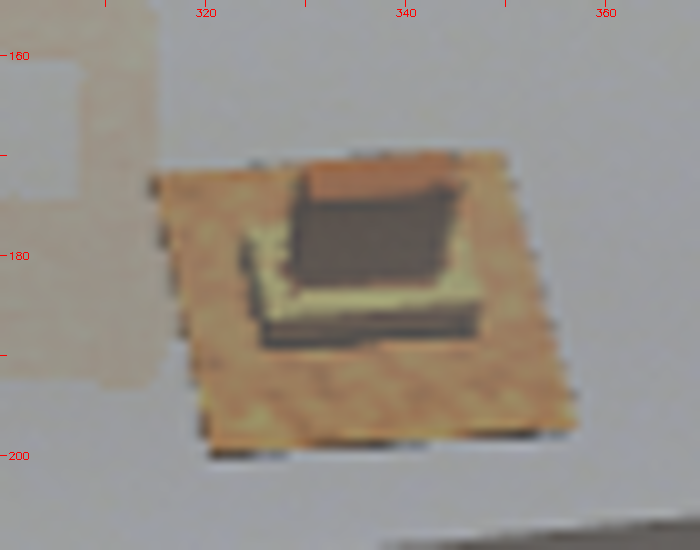

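View pics/s3.png

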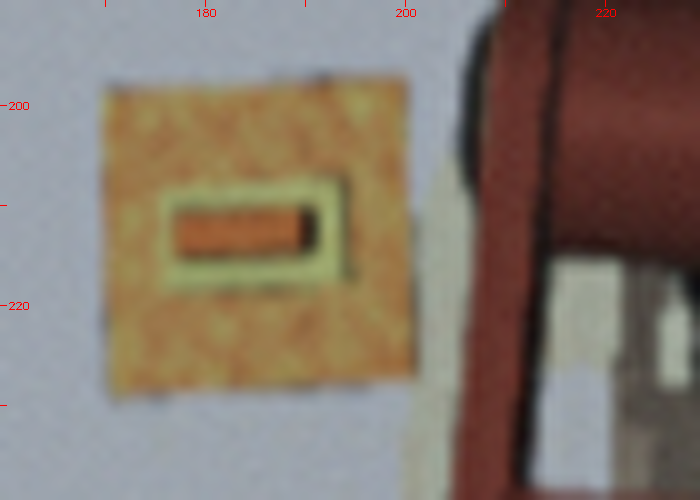

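View pics/s_scene.png

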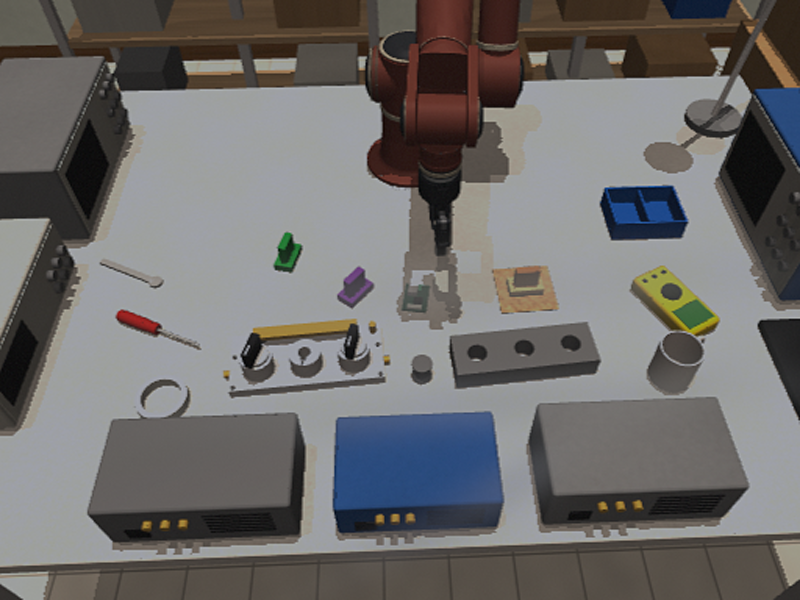

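The burnisher stands centred on the mat, both rotors are home, the bystanders haven't moved and the arm is clear. Handing in.

```bash
python3 -c "
from plant import manip; print(manip.job_done())"
```

```text
the job is handed in; nothing more can be done
None
```

The job is done and handed in at about 45 s; no verdict is reported.

- **Earth bar:** I rubbed it with the wooden-grip block in one stroke from the stud end to the plain end. The block stayed flat and pressed about 4–5 mm down, with about 7 N of press throughout. I inferred the press depth from tool height and force, because the bar's own reading isn't available.
- **Rotors:** Only two were present. One is now in bore 3 and the other in bore 1. Each key slid into its keyway without resistance. Tool height and contact force showed each disc down on its collar, and the drawn seated outline matched the pictures.
- **Burnisher:** It was knocked about 26 mm off the mat's centre while I was fitting the rotors. I picked it up again and re-centred it. The last pictures show it upright, in the middle of the mat to within a few millimetres by eye.
- **Other things:** The bystanders and the green and purple look-alikes look unmoved, and the arm ended clear of everything. No check failed.

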